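Fetch a die segment from a drawer that is blocked by containers

ROBOT

A 6-joint arm with a two-finger parallel gripper is mounted at the origin on a cart in front of the work surface, level with it; the furniture and walls round the work are solid. World frame = base frame: x ahead of the robot, y to its left, z up, the work surface at z = 0. Lengths are in m, angles in rad, forces in N, time in s.
With the tool pointing down it reaches from about 0.35 to 0.85 m from the base axis. Payload 8.1 kg.
Tool frame: the origin (TCP) lies at the very end of the fingers, on their centre line; the grasp point (between the pads) lies 19 mm behind it; x points along the fingers, y is the direction in which the jaws open and shut, and the axes are right-handed (so a half turn about x gives the same grasp; the last joint's range is limited). The gripper opens to 93 mm and grips with 3 to 60 N. Pads are 15 mm wide; open, the fingers measure 128 mm over their backs; the gripper's body (75 mm by 188 mm) begins 65 mm behind the grasp point.
Start: joints at [1.05, 0.13, 1.488, -0, 1.523, -0.085], TCP at [0.253, 0.544, 0.219] pointing down, gripper open.
Joint ranges: [-2.96, 2.96], [-0.89, 2.26], [0.02, 2.5], [-1.34, 4.48], [0, 2.73], [-2.66, 2.66]. Speed limits (rad/s): [2.39, 2.39, 2.79, 3.14, 3.14, 3.14].

INTERFACE

Orientations are given as a 3x3 rotation matrix whose columns are the frame's x, y, z axes.
In Python, from rig import r gives the robot as it stands. The module is installed in compiled form; this text tells all that it offers.
- The arm moves only by the tool play_rows, never from a script. Its argument "motion" is a list of rows, each an object with "gripper": the closure in counts, from 0 (fully open) to 255 (shut); "delta_pos": the shift along the tool's x, y, z in cm, a list of three; "spin": the turn about the tool's x in degrees. In form: [{"gripper": gripper, "delta_pos": [dx, dy, dz], "spin": spin}, ...]. A call has 1 to 5 rows; each row shifts and turns the commanded pose from where the row before left it, along the tool's axes as they then stand; what a row does not reach is not made up. A row lasts 1/10 s, in which the tool goes at most 50 mm and 8.59 degrees, less where a joint would pass 70% of its speed; a pose out of reach is approached as far as the arm can. A call with a gripper value outside its range is refused whole. The fingers move at their own pace and stop on an object; "squeeze" is the grip in N (left out, the last holds). Time passes only in rows, so rows that do not move let the fingers close. It gives the time, the measured TCP pose, the force and the opening at its end, in the units of the state.
- r.observe(): the state, without advancing time (a new reading comes with each control period).
- r.capture(name): name is "scene" or "top" or "wrist"; returns the picture (384x512x3 uint8, blue, green, red); there is no depth.
- r.calibration(name): a dict with "fx", "fy", "cx", "cy" (pixels), "T" (4x4, takes a point from camera to world coordinates). Camera axes: x right, y down, z forward; pixel columns grow to the right and rows downward; lengths in m; the calibration is good to about 2 mm. The wrist camera is an equidistant fisheye: a pixel r from the principal point sees the ray r / f radians off the axis. A picture is of the moment at which its call begins: read the wrist's pose just before it. calibration takes no time and is no camera call; for the wrist camera it gives the pose at the moment of the call.
- r.finish_job(): hands the job in, once; it reports no verdict.
The state is a dict: "t": time; "qpos": joint angles; "dq": joint speeds; "tau": joint torques, N m; "tool_pos": TCP position; "tool_rot": TCP orientation; "ft_force": force on the tool from outside, world axes, zero at the start; "wrist_torque": the same for the moment, N m; "finger_gap": finger opening in m.
Only numpy, scipy, OpenCV 4.12 (cv2) and the standard library are available. Lean on these libraries where they do the work, as an engineer would, in place of code of your own. Each camera call takes 0.05 s, during which the arm holds its last target.

TASK

The pink powder jar, the brown bottle and the small white screw pot standing in front of the cast drawer are in its way: set all three upright on the black bench mat, then pull the drawer well out, take the small sawn die segment (not the whole arch cast) and stand it, teeth up, in the empty half of the case tray. Push the drawer fully home again, and only then put the three containers back, each upright exactly where it stood before. Do not draw the drawer out while any of the three is off the mat, and tip none of them over.

Things in the scene. Friction and masses are not known exactly. Their poses are not given: they have to be found in the camera images.
- jar_center (a point): centre of the pink powder jar with a white lid, round, 66 mm across, 82 mm tall, about 210 g, z up; point half-way up, 41 mm over its underside, on its axis. At the start it stands on the worktop in front of the drawer (a like jar far back on the left, under the lamp, is not part of the job)
- bottle_center (a point): centre of the brown glass bottle with a black cap, round, 56 mm across up to 75 mm height, 122 mm tall overall, about 190 g, z up; point half-way up, 61 mm over its underside, on its axis. At the start it stands in front of the drawer
- pot_center (a point): centre of the white screw pot, round, 45 mm across (lid 48 mm), 49 mm tall, about 60 g, z up; point half-way up, 24.5 mm over its underside, on its axis. At the start it stands in front of the drawer. The three containers stand about 100 mm apart in a row whose middle one is 30 mm farther from the drawer; which stands where changes
- mat_top (a point): centre of the top face of the black silicone bench mat, the side area: 270 (its x) x 130 mm (its y), top 3 mm above the worktop, fixed, z up. It lies left or right of the drawer box, the case tray on the other side
- drawer (a joint): draw-out of the drawer in m: 0 shut, 0.115 fully out; light friction of about 1.2 N, it stays where it is left. It has two open lanes side by side, each 116 mm wide and 130 mm long, walls 46 mm and divider 40 mm above the drawer floor, which is 14 mm above the worktop. The die segment lies in one lane and the arch cast in the other, about 50 mm behind the drawer's front; on a dark rubber liner, visible through the clear acrylic top of the box
- drawer_knob (a point): centre of the head of the aluminium knob in the middle of the drawer front: 22 mm across, 14 mm long along the pull, 44 mm above the worktop; the head's middle stands 29 mm out from the front. Axes are those of the drawer: its -x is the direction in which the drawer comes out (towards the robot), z up. The fixed box behind is 150 mm deep, 260 mm wide and 80 mm high, its front flush with the shut drawer front
- drawer_floor (a point): centre of the drawer's floor, moves with the drawer; x points into the box, away from the pull; 75 mm behind the outside of the drawer front. Wall cabinets hang 0.62 m above the worktop, over all that lies farther than 0.60 m ahead of the robot: keep lifts low
- segment_center (a point): centre of the small sawn die segment of cream stone, 21 (its x) x 34 (its y) x 23 mm (z up), 30 g; a base block 14 mm high with two teeth standing on it; point 11.5 mm over its underside. Grasp the base low, across the 34 mm (the fingers then have room in the lane)
- cast_center (a point): centre of the whole-arch cast of cream stone, 56 x 63 x 27 mm, in the other lane of the drawer; it stays in the drawer; point 13.5 mm over its underside
- tray_empty (a point): centre of the floor of the empty half of the grey case tray, z up; floor 4 mm above the worktop. The tray is fixed, 190 (its x) x 115 (its y) x 28 mm, wall 4 mm; a divider across makes two compartments of 89 (x) x 107 mm (y); the near one is empty, the one on the tray's +x side holds a lavender impression (32 mm tall)
Things that resemble listed ones, but are neither listed nor needed, are in the scene too. Leave any purple look-alike of the part that bears pot_center alone.

How it is judged:
On the way, in this order (a step that is already met when the one before it is completed fails the run):
1. jar, bottle and pot all stand upright on the mat while the drawer is still shut (x of jar_center in the frame of mat_top between -0.135 and 0.135 m and y of jar_center in the frame of mat_top between -0.065 and 0.065 m and z of jar_center in the frame of mat_top below 0.049 m and angle between each of jar_center, bottle_center, pot_center's own z axis and vertical below 0.15 rad and x of bottle_center in the frame of mat_top between -0.135 and 0.135 m and y of bottle_center in the frame of mat_top between -0.065 and 0.065 m and z of bottle_center in the frame of mat_top below 0.069 m and x of pot_center in the frame of mat_top between -0.135 and 0.135 m and y of pot_center in the frame of mat_top between -0.065 and 0.065 m and z of pot_center in the frame of mat_top below 0.0325 m and value of joint drawer below 0.02 m), for 0.2 s.
2. the drawer is pulled out by at least 70 mm, the three still standing on the mat (x of jar_center in the frame of mat_top between -0.135 and 0.135 m and y of jar_center in the frame of mat_top between -0.065 and 0.065 m and z of jar_center in the frame of mat_top below 0.049 m and angle between each of jar_center, bottle_center, pot_center's own z axis and vertical below 0.15 rad and x of bottle_center in the frame of mat_top between -0.135 and 0.135 m and y of bottle_center in the frame of mat_top between -0.065 and 0.065 m and z of bottle_center in the frame of mat_top below 0.069 m and x of pot_center in the frame of mat_top between -0.135 and 0.135 m and y of pot_center in the frame of mat_top between -0.065 and 0.065 m and z of pot_center in the frame of mat_top below 0.0325 m and value of joint drawer above 0.07 m), for 0.2 s.
3. the die segment stands in the empty half of the case tray, teeth up (x of segment_center in the frame of tray_empty between -0.04 and 0.04 m and y of segment_center in the frame of tray_empty between -0.05 and 0.05 m and z of segment_center in the frame of tray_empty below 0.02 m and angle between segment_center's own z axis and vertical below 0.3 rad), for 0.2 s.
4. the drawer is pushed home, the three still standing on the mat (x of jar_center in the frame of mat_top between -0.135 and 0.135 m and y of jar_center in the frame of mat_top between -0.065 and 0.065 m and z of jar_center in the frame of mat_top below 0.049 m and angle between each of jar_center, bottle_center, pot_center's own z axis and vertical below 0.15 rad and x of bottle_center in the frame of mat_top between -0.135 and 0.135 m and y of bottle_center in the frame of mat_top between -0.065 and 0.065 m and z of bottle_center in the frame of mat_top below 0.069 m and x of pot_center in the frame of mat_top between -0.135 and 0.135 m and y of pot_center in the frame of mat_top between -0.065 and 0.065 m and z of pot_center in the frame of mat_top below 0.0325 m and value of joint drawer below 0.006 m), for 0.2 s.
At the end, for the whole second after the job is handed in: The jar, bottle and pot each stand upright (within 0.1 rad) with the centre within 15 mm of where it was at the start; the drawer is shut to within 6 mm with the arch cast lying in it; the die segment stands teeth up on the floor of the tray's empty half (all of step 3 and x of cast_center in the frame of drawer_floor between -0.066 and 0.066 m and y of cast_center in the frame of drawer_floor between -0.118 and 0.118 m and z of cast_center in the frame of drawer_floor below 0.022 m and angle between cast_center's own z axis and vertical below 0.3 rad and value of joint drawer below 0.006 m and distance of each of jar_center, bottle_center, pot_center from where it was at the start of the episode below 0.015 m and angle between each of jar_center, bottle_center, pot_center's own z axis and vertical below 0.1 rad); the robot touches nothing.
It fails at once if the drawer is out by more than 30 mm while a container is off the mat (value of joint drawer above 0.03 m and (not (x of jar_center in the frame of mat_top between -0.135 and 0.135 m and y of jar_center in the frame of mat_top between -0.065 and 0.065 m) or not (x of bottle_center in the frame of mat_top between -0.135 and 0.135 m and y of bottle_center in the frame of mat_top between -0.065 and 0.065 m) or not (x of pot_center in the frame of mat_top between -0.135 and 0.135 m and y of pot_center in the frame of mat_top between -0.065 and 0.065 m))).
It fails at once if a container is tipped over (more than 0.6 rad) (angle between any of jar_center, bottle_center, pot_center's own z axis and vertical above 0.6 rad).
It also fails if it takes over 144 s, if anything falls off the work surface, if the arm or the gripper's body presses on something with over 40 N, if the wrist force passes 120 N, or if a joint passes its speed limit or range.

## Working session

There is one attempt and no reset: what is moved stays moved. The work goes in short steps, Python scripts to look and compute and a tool call to move; the robot and the scene stay as the last step left them, time stands still between calls to the robot, and variables do not carry over. Pictures are saved under pics/ and viewed, and the job is handed in when it is done.

Besides the shell and the picture viewer there is one more tool, called after "Call:" in YAML: its name, and indented under it one key for each argument. play_rows: Moves the arm, as the interface text tells. Its arguments: {"type":"object","properties":{"motion":{"type":"array","items":{"type":"object","properties":{"gripper":{"type":"number"},"delta_pos":{"type":"array","items":{"type":"number"}},"spin":{"type":"number"}}}},"squeeze":{"type":"number"}},"required":["motion"]}

```bash
mkdir -p pics; ls
python3 - <<'E'
from rig import r
import cv2
print(r.observe())
for n in ["scene","top","wrist"]:
    c=r.calibration(n); print(n,c)
    cv2.imwrite(f"pics/{n}0.png",r.capture(n))
E
```

```text
pics
{'t': 0.0, 'qpos': array([ 1.04959512e+00,  1.31163304e-01,  1.48922997e+00, -1.92867504e-06,
        1.52300866e+00, -8.54051421e-02]), 'dq': array([ 3.22921679e-03,  1.42159502e-04,  6.11013273e-04,  1.29939864e-03,
       -8.55946487e-05,  2.08466498e-03]), 'tau': array([ 2.02503070e-03, -5.59837461e+01, -4.91766143e+01,  7.68817146e-02,
        3.56843567e-02, -2.84626240e-04]), 'tool_pos': array([0.25298607, 0.54344691, 0.21761326]), 'tool_rot': array([[-8.99206137e-04,  4.22131299e-01,  9.06534256e-01],
       [-1.56999935e-03,  9.06532909e-01, -4.22132229e-01],
       [-9.99998363e-01, -1.80284209e-03, -1.52414089e-04]]), 'ft_force': array([ 0.43182701,  0.65558107, -0.28306563]), 'wrist_torque': array([-0.02991608,  0.01985593,  0.02875863]), 'finger_gap': 0.09307891916484105}
scene {'fx': 404.36379528284476, 'fy': 404.36379528284476, 'cx': 254.80070172877998, 'cy': 193.56759805913885, 'T': array([[ 0.57450568, -0.57378126,  0.58371079, -0.15963461],
       [-0.81830655, -0.3871139 ,  0.42487318, -0.51681536],
       [-0.01782171, -0.72174642, -0.6919281 ,  0.90400982],

[... 175 characters left out ...]
rray([[ 1.79710353e-02, -9.87899524e-01,  1.54050548e-01,
         3.62142794e-01],
       [-9.99833264e-01, -1.82553527e-02, -4.31127317e-04,
        -1.59212586e-02],
       [ 3.23815757e-03, -1.54017115e-01, -9.88062874e-01,
         1.30931354e+00],
       [ 0.00000000e+00,  0.00000000e+00,  0.00000000e+00,
         1.00000000e+00]])}
wrist {'fx': 297.3186396354542, 'fy': 297.3186396354542, 'cx': 252.98224933617593, 'cy': 193.84473299359132, 'T': array([[ 0.42260166,  0.86874749,  0.25823563,  0.1816029 ],
       [ 0.90631472, -0.40470296, -0.12169284,  0.57815895],
       [-0.00121162,  0.28547035, -0.95838678,  0.38208655],
       [ 0.        ,  0.        ,  0.        ,  1.        ]])}
```

View pics/scene0.png

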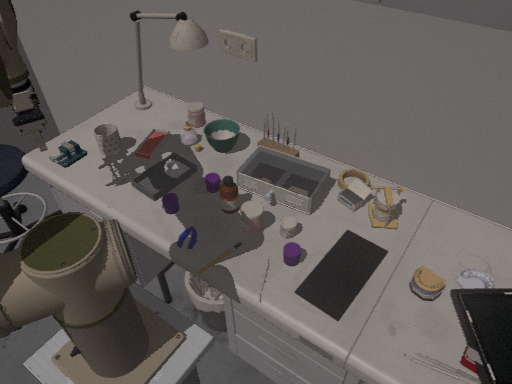

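View pics/top0.png

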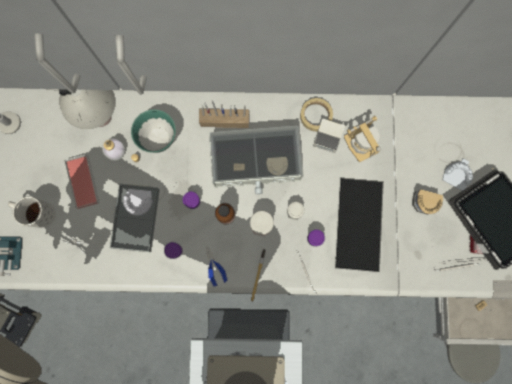

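View pics/wrist0.png

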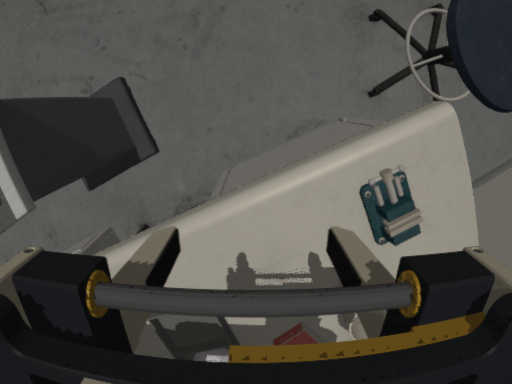

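The top view shows the bottle near (225,213), the jar near (262,222) and the pot near (296,210). The knob is at (259,188), the mat is centred near (360,224), and the tray is near (135,217) with its lower half empty. The segment is in the left lane at (239,167) and the arch cast in the right lane at (277,165). I'll enlarge these areas.

Run:
```python
import cv2
t=cv2.imread("pics/top0.png"); s=cv2.imread("pics/scene0.png")
c=t[115:275,195:395]; cv2.imwrite("pics/tc.png",cv2.resize(c,None,fx=4,fy=4,interpolation=cv2.INTER_CUBIC)[:600])
c=t[115:265,95:195]; cv2.imwrite("pics/tc2.png",cv2.resize(c,None,fx=4,fy=4,interpolation=cv2.INTER_CUBIC))
c=s[140:320,200:400]; cv2.imwrite("pics/sc.png",cv2.resize(c,None,fx=3,fy=3,interpolation=cv2.INTER_CUBIC))
```

```text
(no output)
```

View pics/tc.png

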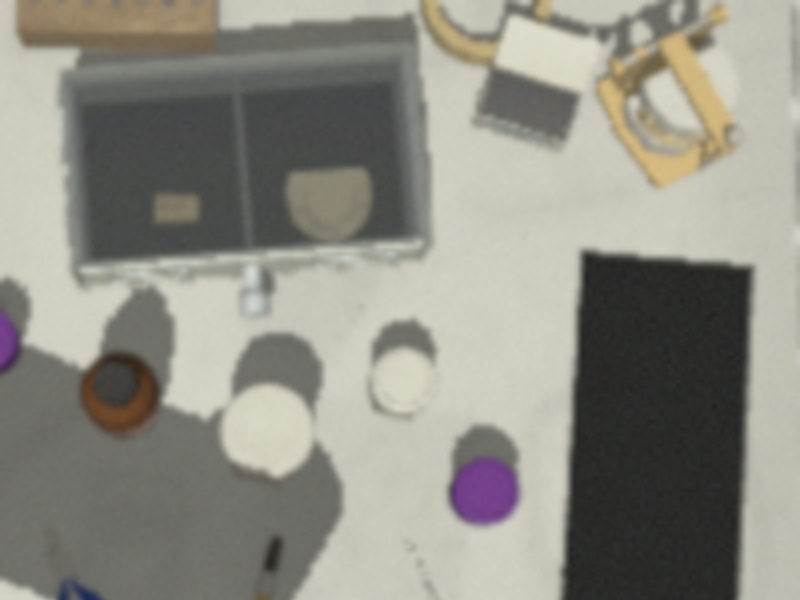

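View pics/tc2.png

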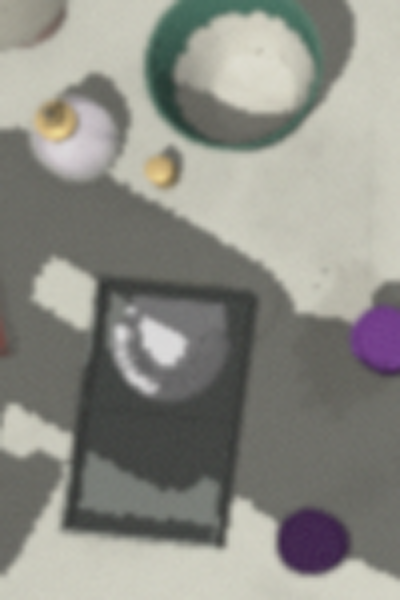

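View pics/sc.png

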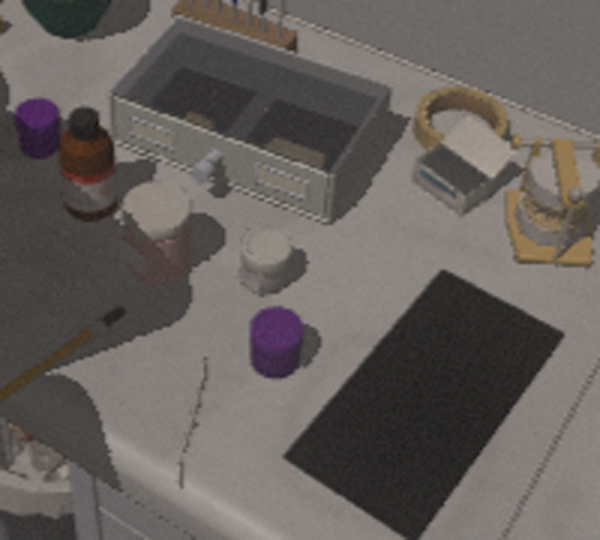

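```bash
cat > h.py <<'E'
import numpy as np, cv2
from rig import r
def px(name,u,v,z,c=None):
    c=c or r.calibration(name); T=c["T"]
    if name=="wrist":
        dx,dy=(u-c["cx"])/c["fx"],(v-c["cy"])/c["fy"]; th=np.hypot(dx,dy)
        s=np.sin(th)/th if th>0 else 1; d=np.array([dx*s,dy*s,np.cos(th)])
    else: d=np.array([(u-c["cx"])/c["fx"],(v-c["cy"])/c["fy"],1])
    d=T[:3,:3]@d; o=T[:3,3]; return o+d*(z-o[2])/d[2]
def proj(name,p,c=None):
    c=c or r.calibration(name); q=np.linalg.inv(c["T"])@np.r_[p,1]
    if name=="wrist":
        rr=np.hypot(q[0],q[1]);th=np.arctan2(rr,q[2]);return c["cx"]+c["fx"]*q[0]/rr*th,c["cy"]+c["fy"]*q[1]/rr*th
    return c["cx"]+c["fx"]*q[0]/q[2],c["cy"]+c["fy"]*q[1]/q[2]
def st():
    s=r.observe(); print("t",round(s["t"],2),"pos",s["tool_pos"].round(4),"y",s["tool_rot"][:,1].round(3),"z",s["tool_rot"][:,2].round(3),"F",s["ft_force"].round(1),"gap",round(s["finger_gap"],4),"q",s["qpos"].round(2)); return s
E
python3 - <<'E'
from h import *
def a(n,u,v,z,ox,oy,k): print(n,px("top" if k==4 else "scene",(u+.5)/k-.5+ox,(v+.5)/k-.5+oy,z).round(4))
T=lambda n,u,v,z:a(n,u,v,z,195,115,4)
U=lambda n,u,v,z:a(n,u,v,z,95,115,4)
S=lambda n,u,v,z:a(n,u,v,z,200,140,3)
T("cap",115,382,.122);T("shoulder",119,394,.073);T("jar",267,431,.082);T("pot",402,382,.049);T("knob",255,303,.046)
S("cap",84,119,.122);S("jar",157,206,.082);S("pot",266,245,.049);S("knob",210,166,.044)
T("front L",80,271,.08);T("front R",428,241,.08);T("back L",65,78,.08);T("back R",415,50,.08)
T("seg",177,208,.037);T("cast",329,203,.041)
T("m",583,251,.003);T("m",752,266,.003)
print(px("top",336.5,268,.003),px("top",379,271.5,.003))
for u,v in((102,279),(257,294),(222,545),(64,528)):U("tray",u,v,.028)
T("purple",486,491,.05)
E
```

```text
cap [0.5062 0.0664 0.122 ]
shoulder [0.5037 0.0668 0.073 ]
jar [ 0.4786 -0.0375  0.082 ]
pot [ 0.5188 -0.1344  0.049 ]
knob [ 0.5748 -0.028   0.046 ]
cap [0.5049 0.0631 0.122 ]
jar [ 0.4799 -0.0402  0.082 ]
pot [ 0.5216 -0.1366  0.049 ]
knob [ 0.5861 -0.0301  0.044 ]
front L [0.5897 0.0963 0.08  ]
front R [ 0.6159 -0.1495  0.08  ]
back L [0.7305 0.1116 0.08  ]
back R [ 0.7562 -0.14    0.08  ]
seg [0.6461 0.0304 0.037 ]
cast [ 0.6511 -0.0811  0.041 ]
m [ 0.6263 -0.2746  0.003 ]
m [ 0.6172 -0.4016  0.003 ]
[ 0.35673153 -0.26006874  0.003     ] [ 0.34888553 -0.38387459  0.003     ]
tray [0.5882 0.3787 0.028 ]
tray [0.5792 0.2642 0.028 ]
tray [0.3958 0.28   0.028 ]
tray [0.4059 0.3942 0.028 ]
purple [ 0.4418 -0.1943  0.05  ]
```

```bash
cat >> h.py <<'E'
def plan(x,y,z,phi,n,vmax=4.5,smax=8):
    s=st(); p=s["tool_pos"].copy(); f=np.degrees(np.arctan2(s["tool_rot"][1,1],s["tool_rot"][0,1]))
    g=np.array([x,y,z]); print("phi",f.round(1),"d",((g-p)*100).round(2))
    for i in range(n):
        d=(g-p)*100; L=np.linalg.norm(d); d=d*min(1,vmax/max(L,1e-9))
        sp=np.clip(f-phi,-smax,smax); a=np.radians(f)
        row=np.round([-d[2],d[0]*np.cos(a)+d[1]*np.sin(a),d[0]*np.sin(a)-d[1]*np.cos(a)],1); sp=round(float(sp))
        print(row.tolist(),sp)
        p=p+np.array([row[1]*np.cos(a)+row[2]*np.sin(a),row[1]*np.sin(a)-row[2]*np.cos(a),-row[0]])/100; f-=sp
E
python3 -c "
from h import *
plan(.52,-.135,.2,-45,20)"
```

```text
t 0.15 pos [0.2531 0.5435 0.2178] y [ 0.422  0.907 -0.001] z [ 0.907 -0.422 -0.   ] F [-0.1 -0.8  0.4] gap 0.0929 q [ 1.05  0.13  1.49 -0.    1.52 -0.09]
phi 65.0 d [ 26.69 -67.85  -1.78]
[0.1, -3.1, 3.3] 8
[0.1, -2.6, 3.7] 8
[0.1, -2.1, 4.0] 8
[0.1, -1.5, 4.2] 8
[0.1, -0.9, 4.4] 8
[0.1, -0.3, 4.5] 8
[0.1, 0.3, 4.5] 8
[0.1, 1.0, 4.4] 8
[0.1, 1.6, 4.2] 8
[0.1, 2.1, 4.0] 8
[0.1, 2.7, 3.6] 8
[0.1, 3.1, 3.2] 8
[0.1, 3.6, 2.7] 8
[0.2, 3.9, 2.2] 6
[0.1, 4.1, 1.8] 0
[0.2, 4.1, 1.8] 0
[-0.0, 0.9, 0.4] 0
[-0.0, -0.0, 0.0] 0
[-0.0, -0.0, 0.0] 0
[-0.0, -0.0, 0.0] 0
```

Call:
play_rows:
  motion:
    - {"gripper": 0,"delta_pos": [0,-1.5,1.5],"spin": 4}
    - {"gripper": 0,"delta_pos": [0.1,-2.7,3.5],"spin": 8}
    - {"gripper": 0,"delta_pos": [0.1,-2.2,3.9],"spin": 8}
    - {"gripper": 0,"delta_pos": [0.1,-1.5,4.2],"spin": 8}
    - {"gripper": 0,"delta_pos": [0.1,-0.9,4.4],"spin": 8}
  squeeze: 20

```text
t: 0.65
tool_pos: [0.3346, 0.36, 0.2143]
tool_rot: [[-0.0, 0.877, 0.481], [-0.0, 0.481, -0.877], [-1.0, -0.0, 0.0]]
ft_force: [1.2, 0.2, -0.0]
finger_gap: 0.0932
```

```bash
python3 -c "
from h import *
plan(.52,-.135,.18,-45,14)"
```

```text
t 0.65 pos [0.3346 0.36   0.2143] y [ 0.877  0.481 -0.   ] z [ 0.481 -0.877  0.   ] F [ 1.2  0.2 -0. ] gap 0.0932 q [ 0.72 -0.16  1.79 -0.    1.52  0.22]
phi 28.7 d [ 18.54 -49.5   -3.43]
[0.3, -0.6, 4.4] 8
[0.3, -0.0, 4.5] 8
[0.3, 0.6, 4.4] 8
[0.3, 1.2, 4.3] 8
[0.3, 1.8, 4.1] 8
[0.3, 2.4, 3.8] 8
[0.3, 2.9, 3.5] 8
[0.3, 3.3, 3.0] 8
[0.3, 3.7, 2.5] 8
[0.3, 4.0, 2.0] 2
[0.2, 4.1, 1.9] 0
[0.2, 3.3, 1.4] 0
[0.0, -0.0, 0.0] 0
[0.0, -0.0, 0.0] 0
```

Call:
play_rows:
  motion:
    - {"gripper": 0,"delta_pos": [0.3,-0.6,4.4],"spin": 8}
    - {"gripper": 0,"delta_pos": [0.3,0,4.5],"spin": 8}
    - {"gripper": 0,"delta_pos": [0.3,0.6,4.4],"spin": 8}
    - {"gripper": 0,"delta_pos": [0.3,1.2,4.3],"spin": 8}
    - {"gripper": 0,"delta_pos": [0.3,1.8,4.1],"spin": 8}

```text
t: 1.15
tool_pos: [0.4142, 0.1513, 0.1995]
tool_rot: [[0.0, 0.981, -0.196], [0.0, -0.196, -0.981], [-1.0, 0.0, -0.0]]
ft_force: [0.6, 0.8, 0.4]
finger_gap: 0.0928
```

Call:
play_rows:
  motion:
    - {"gripper": 0,"delta_pos": [0.3,2.4,3.8],"spin": 8}
    - {"gripper": 0,"delta_pos": [0.3,2.9,3.5],"spin": 8}
    - {"gripper": 0,"delta_pos": [0.3,3.3,3.0],"spin": 8}
    - {"gripper": 0,"delta_pos": [0.3,3.7,2.5],"spin": 8}
    - {"gripper": 0,"delta_pos": [0.3,4.0,2.0],"spin": 2}

```text
t: 1.65
tool_pos: [0.4941, -0.0586, 0.1844]
tool_rot: [[0.0, 0.704, -0.711], [0.0, -0.711, -0.704], [-1.0, -0.0, -0.0]]
ft_force: [-0.4, 0.3, 0.4]
finger_gap: 0.0932
```

```bash
python3 -c "
from h import *
plan(.52,-.135,.12,-45,6)
cv2.imwrite('pics/w1.png',r.capture('wrist'))
for p in [(.5203,-.135,.049),(.479,-.0385,.082),(.505,.0655,.122),(.574,-.030,.044)]: print(proj('wrist',p))"
```

```text
t 1.65 pos [ 0.4941 -0.0586  0.1844] y [ 0.704 -0.711 -0.   ] z [-0.711 -0.704 -0.   ] F [-0.4  0.3  0.4] gap 0.0932 q [-0.22 -0.13  1.81  0.    1.46  0.57]
phi -45.3 d [ 2.59 -7.64 -6.44]
[2.8, 3.2, 1.5] 0
[2.8, 3.1, 1.6] 0
[0.8, 1.0, 0.4] 0
[0.0, -0.0, 0.0] 0
[0.0, -0.0, 0.0] 0
[0.0, -0.0, 0.0] 0
(np.float64(315.1509448094487), np.float64(214.17625432974063))
(np.float64(220.97980824982753), np.float64(188.49701832469853))
(np.float64(143.21620425126304), np.float64(89.70075527307766))
(np.float64(283.2632100308633), np.float64(108.40512332532107))
```

View pics/w1.png

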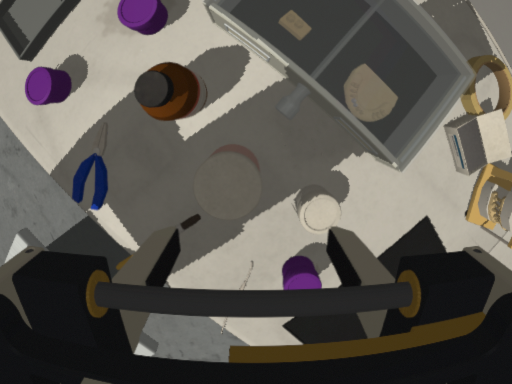

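```bash
python3 -c "
from h import *
im=cv2.imread('pics/w1.png')
cv2.imwrite('pics/w1c.png',cv2.resize(im[40:240,120:360],None,fx=3,fy=3,interpolation=cv2.INTER_CUBIC))
for n,u,v,z in [('pot',320,212,.049),('jar',228,188,.082),('cap',154,88,.122),('knob',290,104,.044)]: print(n,px('wrist',u,v,z).round(4))"
```

```text
pot [ 0.5258 -0.137   0.049 ]
jar [ 0.484  -0.0429  0.082 ]
cap [0.5118 0.0595 0.122 ]
knob [ 0.5821 -0.0316  0.044 ]
```

View pics/w1c.png

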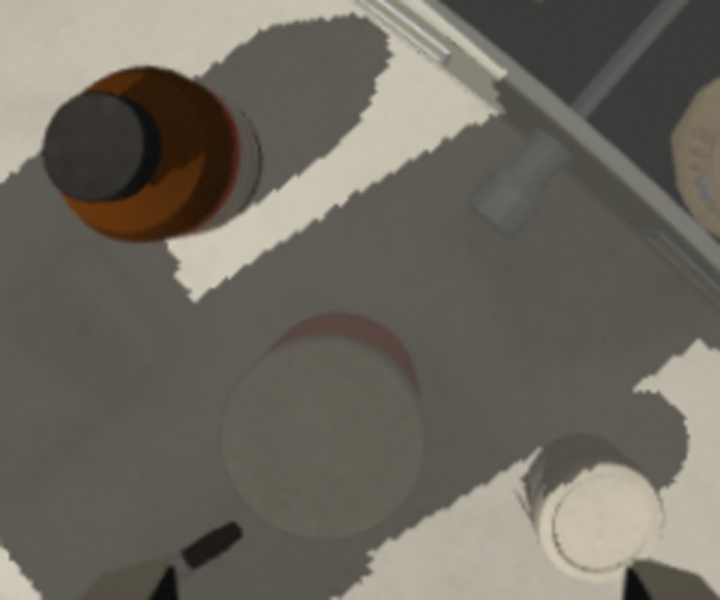

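```bash
python3 -c "
from h import *
plan(.522,-.1365,.10,-45,4)"
```

```text
t 1.7 pos [ 0.4953 -0.0643  0.1838] y [ 0.702 -0.712  0.003] z [-0.712 -0.702  0.002] F [-2.9 -4.8  0.5] gap 0.093 q [-0.23 -0.13  1.81 -0.    1.46  0.56]
phi -45.4 d [ 2.67 -7.22 -8.38]
[3.3, 2.8, 1.3] 0
[3.3, 2.8, 1.2] 0
[1.8, 1.4, 0.7] 0
[-0.0, 0.0, -0.0] 0
```

Call:
play_rows:
  motion:
    - {"gripper": 0,"delta_pos": [3,2.3,1.0],"spin": 0}
    - {"gripper": 0,"delta_pos": [3,2.3,1.0],"spin": 0}
    - {"gripper": 0,"delta_pos": [2,1.5,0.8],"spin": 0}
    - {"gripper": 0,"delta_pos": [0,0,0],"spin": 0}
    - {"gripper": 0,"delta_pos": [0,0,0],"spin": 0}

```text
t: 2.2
tool_pos: [0.5166, -0.1193, 0.1043]
tool_rot: [[-0.002, 0.707, -0.707], [0.001, -0.707, -0.707], [-1.0, -0.002, 0.001]]
ft_force: [0.1, -0.1, 0.2]
finger_gap: 0.093
```

```bash
python3 -c "
from h import *
plan(.5217,-.134,.01,-45,4)
c=r.calibration('wrist')
cv2.imwrite('pics/w2.png',r.capture('wrist'))
s=st()
print(proj('wrist',(.5217,-.134,.049),c),proj('wrist',(.4805,-.038,.082),c))"
```

```text
t 2.2 pos [ 0.5166 -0.1193  0.1043] y [ 0.707 -0.707 -0.002] z [-0.707 -0.707  0.001] F [ 0.1 -0.1  0.2] gap 0.093 q [-0.32  0.03  1.81  0.    1.31  0.46]
phi -45.0 d [ 0.51 -1.47 -9.43]
[4.4, 0.7, 0.3] 0
[4.4, 0.6, 0.3] 0
[0.6, 0.1, 0.1] 0
[0.0, -0.0, -0.0] 0
t 2.25 pos [ 0.5174 -0.1192  0.1053] y [ 0.707 -0.707  0.   ] z [-0.707 -0.707 -0.   ] F [-0.3 -1.   1.4] gap 0.0927 q [-0.32  0.03  1.81  0.    1.31  0.46]
(np.float64(270.9428270816819), np.float64(220.39907204842177)) (np.float64(132.42157539677197), np.float64(184.22075871643756))
```

View pics/w2.png

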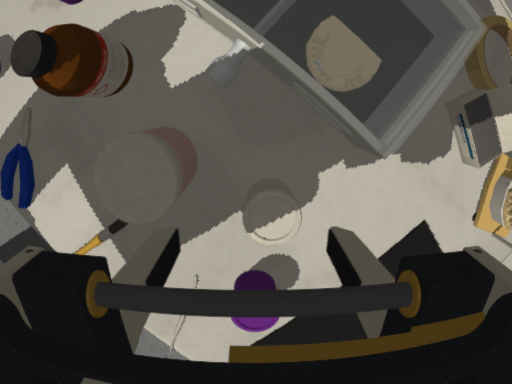

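```bash
python3 -c "
from h import *
print(px('wrist',272,216,.049).round(4),px('wrist',138,178,.082).round(4),px('wrist',35,54,.122).round(4))"
```

```text
[ 0.5255 -0.1321  0.049 ] [ 0.4872 -0.038   0.082 ] [0.5128 0.0596 0.122 ]
```

Call:
play_rows:
  motion:
    - {"gripper": 0,"delta_pos": [2,1.5,0.5],"spin": 0}
    - {"gripper": 0,"delta_pos": [4,0,0],"spin": 0}
    - {"gripper": 0,"delta_pos": [2.5,0,0],"spin": 0}
    - {"gripper": 0,"delta_pos": [1,0,0],"spin": 0}
    - {"gripper": 0,"delta_pos": [0,0,0],"spin": 0}

```text
t: 2.75
tool_pos: [0.5239, -0.1329, 0.0095]
tool_rot: [[-0.001, 0.708, -0.706], [0.0, -0.706, -0.708], [-1.0, -0.001, 0.0]]
ft_force: [0.6, 0.1, -0.1]
finger_gap: 0.0929
```

Call:
play_rows:
  motion:
    - {"gripper": 255,"delta_pos": [0,0,0],"spin": 0}
    - {"gripper": 255,"delta_pos": [0,0,0],"spin": 0}
    - {"gripper": 255,"delta_pos": [0,0,0],"spin": 0}
    - {"gripper": 255,"delta_pos": [0,0,0],"spin": 0}
    - {"gripper": 255,"delta_pos": [0,0,0],"spin": 0}

```text
t: 3.25
tool_pos: [0.5246, -0.1339, 0.0102]
tool_rot: [[0.001, 0.707, -0.707], [-0.0, -0.707, -0.707], [-1.0, 0.001, -0.0]]
ft_force: [-0.7, 0.5, 0.5]
finger_gap: 0.0577
```

Call:
play_rows:
  motion:
    - {"gripper": 255,"delta_pos": [0,0,0],"spin": 0}
    - {"gripper": 255,"delta_pos": [0,0,0],"spin": 0}
    - {"gripper": 255,"delta_pos": [0,0,0],"spin": 0}
    - {"gripper": 255,"delta_pos": [-1,0,0],"spin": 0}
    - {"gripper": 255,"delta_pos": [-2,0,0],"spin": 0}

```text
t: 3.75
tool_pos: [0.5226, -0.1331, 0.0385]
tool_rot: [[-0.004, 0.707, -0.707], [0.001, -0.707, -0.707], [-1.0, -0.004, 0.002]]
ft_force: [-0.7, 0.0, -0.8]
finger_gap: 0.0478
```

```bash
python3 -c "
from h import *
plan(.577,-.334,.09,-45,7,4)"
```

```text
t 3.75 pos [ 0.5226 -0.1331  0.0385] y [ 0.707 -0.707 -0.004] z [-0.707 -0.707  0.002] F [-0.7  0.  -0.8] gap 0.0478 q [-0.34  0.14  1.83 -0.    1.18  0.44]
phi -45.0 d [  5.44 -20.09   5.15]
[-1.0, 3.4, 1.9] 0
[-1.0, 3.4, 1.9] 0
[-0.9, 3.4, 2.0] 0
[-1.0, 3.4, 2.0] 0
[-0.9, 3.4, 1.9] 0
[-0.3, 1.0, 0.7] 0
[-0.0, 0.0, -0.0] 0
```

Call:
play_rows:
  motion:
    - {"gripper": 255,"delta_pos": [-2,2,1],"spin": 0}
    - {"gripper": 255,"delta_pos": [-1.5,3.6,2.2],"spin": 0}
    - {"gripper": 255,"delta_pos": [-0.5,3.6,2.2],"spin": 0}
    - {"gripper": 255,"delta_pos": [0,3.6,2.4],"spin": 0}
    - {"gripper": 255,"delta_pos": [0,2.5,2.2],"spin": 0}

```text
t: 4.25
tool_pos: [0.5626, -0.3152, 0.081]
tool_rot: [[0.002, 0.707, -0.707], [-0.001, -0.707, -0.707], [-1.0, 0.002, -0.0]]
ft_force: [0.8, 0.1, -0.5]
finger_gap: 0.0478
```

Call:
play_rows:
  motion:
    - {"gripper": 255,"delta_pos": [0,1.2,1.2],"spin": 0}
    - {"gripper": 255,"delta_pos": [0,0,0],"spin": 0}
    - {"gripper": 255,"delta_pos": [0,0,0],"spin": 0}

```text
t: 4.55
tool_pos: [0.5616, -0.3287, 0.0794]
tool_rot: [[-0.001, 0.707, -0.707], [0.001, -0.707, -0.707], [-1.0, -0.001, -0.0]]
ft_force: [0.6, 0.7, 0.4]
finger_gap: 0.0476
```

```bash
python3 -c "
from h import *
plan(.562,-.334,.013,-45,7,4)
c=r.calibration('wrist');im=r.capture('wrist');cv2.imwrite('pics/w3.png',im)
for p in [(.6217-.0035,-.2735,.003),(.626,-.2746,.003),(.617,-.4016,.003)]:print(proj('wrist',p,c))"
```

```text
t 4.55 pos [ 0.5616 -0.3287  0.0794] y [ 0.707 -0.707 -0.001] z [-0.707 -0.707 -0.   ] F [0.6 0.7 0.4] gap 0.0476 q [-0.61  0.37  1.47  0.    1.3   0.18]
phi -45.0 d [ 0.04 -0.53 -6.64]
[4.0, 0.2, 0.2] 0
[2.6, 0.2, 0.1] 0
[0.0, 0.0, 0.0] 0
[0.0, 0.0, 0.0] 0
[0.0, 0.0, 0.0] 0
[0.0, 0.0, 0.0] 0
[0.0, 0.0, 0.0] 0
(np.float64(254.56839534414337), np.float64(109.80914993076513))
(np.float64(262.4543168432846), np.float64(103.98688974630059))
(np.float64(353.94152549780404), np.float64(216.56271512443138))
```

View pics/w3.png

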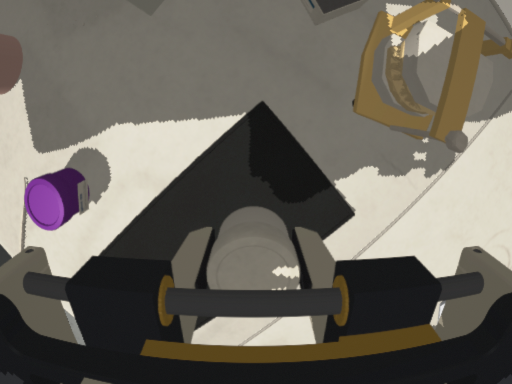

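Call:
play_rows:
  motion:
    - {"gripper": 255,"delta_pos": [3,0.3,0.3],"spin": 0}
    - {"gripper": 255,"delta_pos": [2.5,0,0],"spin": 0}
    - {"gripper": 255,"delta_pos": [1,0,0],"spin": 0}
    - {"gripper": 255,"delta_pos": [0,0,0],"spin": 0}
    - {"gripper": 255,"delta_pos": [0,0,0],"spin": 0}

```text
t: 5.1
tool_pos: [0.5623, -0.333, 0.0153]
tool_rot: [[0.0, 0.708, -0.706], [-0.0, -0.706, -0.708], [-1.0, 0.0, -0.0]]
ft_force: [-1.0, 0.5, -0.2]
finger_gap: 0.0473
```

Call:
play_rows:
  motion:
    - {"gripper": 100,"delta_pos": [0.1,0,0],"spin": 0}
    - {"gripper": 0,"delta_pos": [0,0,0],"spin": 0}
    - {"gripper": 0,"delta_pos": [0,0,0],"spin": 0}
    - {"gripper": 0,"delta_pos": [0,0,0],"spin": 0}
    - {"gripper": 0,"delta_pos": [-1,0,0],"spin": 0}

```text
t: 5.6
tool_pos: [0.5607, -0.3332, 0.0224]
tool_rot: [[-0.002, 0.707, -0.707], [0.002, -0.707, -0.707], [-1.0, -0.003, 0.0]]
ft_force: [-1.0, -0.5, -1.3]
finger_gap: 0.0834
```

Call:
play_rows:
  motion:
    - {"gripper": 0,"delta_pos": [-3,0,0],"spin": 0}
    - {"gripper": 0,"delta_pos": [-4,0,0],"spin": 0}
    - {"gripper": 0,"delta_pos": [-3,-2,-1.3],"spin": 0}
    - {"gripper": 0,"delta_pos": [-1,-3.7,-2],"spin": 0}
    - {"gripper": 0,"delta_pos": [0,-4,-2],"spin": 0}

```text
t: 6.1
tool_pos: [0.5323, -0.2283, 0.1378]
tool_rot: [[0.006, 0.706, -0.708], [-0.003, -0.708, -0.706], [-1.0, 0.006, -0.002]]
ft_force: [0.3, 0.4, -0.1]
finger_gap: 0.0931
```

Call:
play_rows:
  motion:
    - {"gripper": 0,"delta_pos": [0,-4,-2],"spin": 0}
    - {"gripper": 0,"delta_pos": [0,-4,-2],"spin": 0}
    - {"gripper": 0,"delta_pos": [0,-4,-2],"spin": 0}
    - {"gripper": 0,"delta_pos": [0,0,0],"spin": 0}
    - {"gripper": 0,"delta_pos": [0,0,0],"spin": 0}

```text
t: 6.6
tool_pos: [0.4885, -0.0999, 0.1347]
tool_rot: [[0.002, 0.709, -0.705], [-0.001, -0.705, -0.709], [-1.0, 0.002, -0.001]]
ft_force: [1.4, -0.4, 0.5]
finger_gap: 0.0933
```

```bash
python3 -c "
from h import *
plan(.4825,-.038,.13,-45,7,4)
c=r.calibration('wrist');im=r.capture('wrist');cv2.imwrite('pics/w4.png',im)
for p in [(.4825,-.038,.082),(.508,.0635,.122)]:print(proj('wrist',p,c))"
```

```text
t 6.6 pos [ 0.4885 -0.0999  0.1347] y [ 0.709 -0.705  0.002] z [-0.705 -0.709 -0.001] F [ 1.4 -0.4  0.5] gap 0.0933 q [-0.3  -0.09  1.87 -0.    1.36  0.48]
phi -44.9 d [-0.6   6.19 -0.47]
[0.3, -3.1, -2.5] 0
[0.2, -1.7, -1.5] 0
[-0.0, 0.0, 0.0] 0
[-0.0, 0.0, 0.0] 0
[-0.0, 0.0, 0.0] 0
[-0.0, 0.0, 0.0] 0
[-0.0, 0.0, 0.0] 0
(np.float64(189.47407097228253), np.float64(163.8251319440423))
(np.float64(95.63055988439788), np.float64(42.44033436359547))
```

View pics/w4.png

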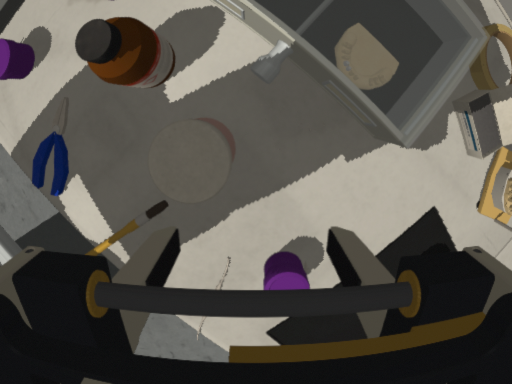

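Call:
play_rows:
  motion:
    - {"gripper": 0,"delta_pos": [0,-3,-2.5],"spin": 0}
    - {"gripper": 0,"delta_pos": [0,-1.8,-1.5],"spin": 0}
    - {"gripper": 0,"delta_pos": [1,0,0],"spin": 0}
    - {"gripper": 0,"delta_pos": [0,0,0],"spin": 0}
    - {"gripper": 0,"delta_pos": [0,0,0],"spin": 0}

```text
t: 7.15
tool_pos: [0.4825, -0.0396, 0.1233]
tool_rot: [[-0.001, 0.707, -0.708], [-0.0, -0.708, -0.707], [-1.0, -0.0, 0.001]]
ft_force: [0.3, 0.4, -0.0]
finger_gap: 0.0929
```

```bash
python3 -c "
from h import *
plan(.4825,-.038,.041,-45,3,4)
c=r.calibration('wrist');im=r.capture('wrist');cv2.imwrite('pics/w5.png',im)
for p in [(.4825,-.038,.082),(.508,.0635,.122)]:print(proj('wrist',p,c))"
```

```text
t 7.15 pos [ 0.4825 -0.0396  0.1233] y [ 0.707 -0.708 -0.   ] z [-0.708 -0.707  0.001] F [ 0.3  0.4 -0. ] gap 0.0929 q [-0.19 -0.12  1.92 -0.    1.35  0.6 ]
phi -45.0 d [ 0.    0.16 -8.23]
[4.0, -0.1, -0.1] 0
[4.0, -0.0, -0.0] 0
[0.2, -0.0, -0.0] 0
(np.float64(251.800631233155), np.float64(217.47833289921638))
(np.float64(156.35672009233235), np.float64(92.98217709418631))
```

View pics/w5.png

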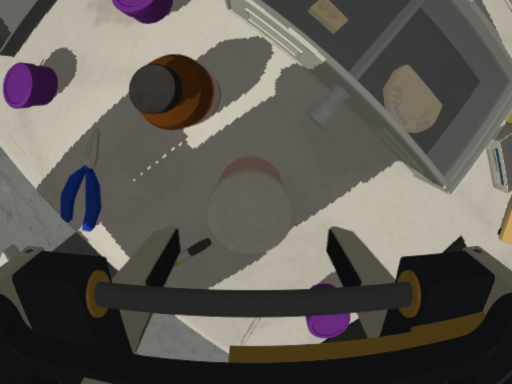

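Call:
play_rows:
  motion:
    - {"gripper": 0,"delta_pos": [2,-0.1,-0.3],"spin": 0}
    - {"gripper": 0,"delta_pos": [3,0,0],"spin": 0}
    - {"gripper": 0,"delta_pos": [2.2,0,0],"spin": 0}
    - {"gripper": 0,"delta_pos": [1,0,0],"spin": 0}
    - {"gripper": 100,"delta_pos": [0,0,0],"spin": 0}

```text
t: 7.7
tool_pos: [0.4829, -0.036, 0.0404]
tool_rot: [[-0.003, 0.707, -0.707], [0.0, -0.707, -0.707], [-1.0, -0.002, 0.002]]
ft_force: [0.2, 0.2, 0.1]
finger_gap: 0.0887
```

Call:
play_rows:
  motion:
    - {"gripper": 255,"delta_pos": [0,0,0],"spin": 0}
    - {"gripper": 255,"delta_pos": [0,0,0],"spin": 0}
    - {"gripper": 255,"delta_pos": [0,0,0],"spin": 0}
    - {"gripper": 255,"delta_pos": [0,0,0],"spin": 0}
    - {"gripper": 255,"delta_pos": [0,0,0],"spin": 0}

```text
t: 8.2
tool_pos: [0.4849, -0.0357, 0.043]
tool_rot: [[0.002, 0.708, -0.707], [-0.0, -0.707, -0.708], [-1.0, 0.002, -0.001]]
ft_force: [-1.8, -0.9, 6.0]
finger_gap: 0.0655
```

Call:
play_rows:
  motion:
    - {"gripper": 255,"delta_pos": [-1,0,0],"spin": 0}
    - {"gripper": 255,"delta_pos": [-3,0,0],"spin": 0}
    - {"gripper": 255,"delta_pos": [-3,1,1],"spin": 0}
    - {"gripper": 255,"delta_pos": [-1,2.4,2.5],"spin": 0}
    - {"gripper": 255,"delta_pos": [0,2.9,3],"spin": 0}

```text
t: 8.7
tool_pos: [0.4843, -0.1266, 0.125]
tool_rot: [[0.005, 0.709, -0.705], [-0.001, -0.705, -0.709], [-1.0, 0.004, -0.002]]
ft_force: [0.6, -0.1, -1.9]
finger_gap: 0.0652
```

Call:
play_rows:
  motion:
    - {"gripper": 255,"delta_pos": [0,2.9,3],"spin": 0}
    - {"gripper": 255,"delta_pos": [0,2.9,3],"spin": 0}
    - {"gripper": 255,"delta_pos": [0,2.9,3],"spin": 0}
    - {"gripper": 255,"delta_pos": [0,2.8,3],"spin": 0}
    - {"gripper": 255,"delta_pos": [0,1.5,1.6],"spin": 0}

```text
t: 9.2
tool_pos: [0.4777, -0.3171, 0.1221]
tool_rot: [[-0.0, 0.706, -0.708], [-0.001, -0.708, -0.706], [-1.0, 0.001, 0.001]]
ft_force: [0.2, 0.3, -2.1]
finger_gap: 0.0655
```

Call:
play_rows:
  motion:
    - {"gripper": 255,"delta_pos": [0,0.7,0.8],"spin": 0}
    - {"gripper": 255,"delta_pos": [1,0,0],"spin": 0}
    - {"gripper": 255,"delta_pos": [1,0,0],"spin": 0}
    - {"gripper": 255,"delta_pos": [0,0,0],"spin": 0}
    - {"gripper": 255,"delta_pos": [0,0,0],"spin": 0}

```text
t: 9.7
tool_pos: [0.4774, -0.323, 0.1007]
tool_rot: [[-0.001, 0.709, -0.706], [0.001, -0.706, -0.709], [-1.0, -0.002, 0.0]]
ft_force: [0.4, 0.8, -2.0]
finger_gap: 0.0654
```

```bash
python3 -c "
from h import *
plan(.477,-.3295,.045,-45,3,4)
c=r.calibration('wrist');im=r.capture('wrist');cv2.imwrite('pics/w6.png',im)
for p in [(.562,-.333,.052)]:print(proj('wrist',p,c))"
```

```text
t 9.7 pos [ 0.4774 -0.323   0.1007] y [ 0.709 -0.706 -0.002] z [-0.706 -0.709  0.   ] F [ 0.4  0.8 -2. ] gap 0.0654 q [-0.68  0.16  1.68  0.    1.31  0.1 ]
phi -44.9 d [-0.04 -0.65 -5.57]
[4.0, 0.3, 0.4] 0
[1.6, 0.1, 0.1] 0
[-0.0, 0.0, -0.0] 0
(np.float64(343.5900592305375), np.float64(148.1729403613747))
```

View pics/w6.png

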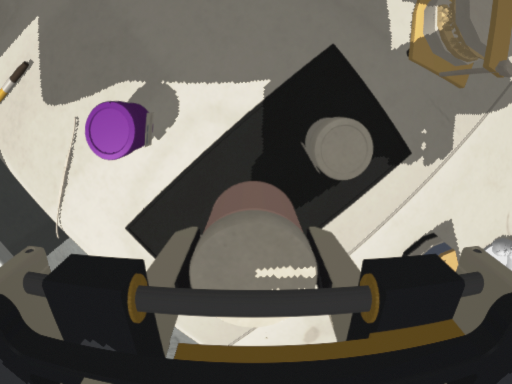

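Call:
play_rows:
  motion:
    - {"gripper": 255,"delta_pos": [2,0.2,0.2],"spin": 0}
    - {"gripper": 255,"delta_pos": [2.5,0,0],"spin": 0}
    - {"gripper": 255,"delta_pos": [1,0,0],"spin": 0}
    - {"gripper": 255,"delta_pos": [0.1,0,0],"spin": 0}
    - {"gripper": 255,"delta_pos": [0,0,0],"spin": 0}

```text
t: 10.25
tool_pos: [0.478, -0.3274, 0.0461]
tool_rot: [[0.0, 0.708, -0.706], [-0.0, -0.706, -0.708], [-1.0, 0.0, -0.0]]
ft_force: [-0.4, 0.2, -0.8]
finger_gap: 0.0659
```

Call:
play_rows:
  motion:
    - {"gripper": 50,"delta_pos": [0,0,0],"spin": 0}
    - {"gripper": 0,"delta_pos": [0,0,0],"spin": 0}
    - {"gripper": 0,"delta_pos": [0,0,0],"spin": 0}
    - {"gripper": 0,"delta_pos": [0,0,0],"spin": 0}
    - {"gripper": 0,"delta_pos": [0,0,0],"spin": 0}

```text
t: 10.75
tool_pos: [0.4778, -0.3277, 0.0459]
tool_rot: [[0.0, 0.707, -0.707], [-0.0, -0.707, -0.707], [-1.0, 0.0, -0.0]]
ft_force: [0.3, -0.4, -0.2]
finger_gap: 0.0928
```

Call:
play_rows:
  motion:
    - {"gripper": 0,"delta_pos": [-2,0,0],"spin": 0}
    - {"gripper": 0,"delta_pos": [-4,0,0],"spin": 0}
    - {"gripper": 0,"delta_pos": [-3.5,-1.2,-1.5],"spin": 0}
    - {"gripper": 0,"delta_pos": [-2,-2.4,-2.8],"spin": 0}
    - {"gripper": 0,"delta_pos": [-1,-2.9,-3.3],"spin": 0}

```text
t: 11.25
tool_pos: [0.4866, -0.2285, 0.1738]
tool_rot: [[0.004, 0.706, -0.708], [-0.003, -0.708, -0.706], [-1.0, 0.005, -0.001]]
ft_force: [0.8, 0.5, 0.7]
finger_gap: 0.0929
```

Call:
play_rows:
  motion:
    - {"gripper": 0,"delta_pos": [0,-2.9,-3.3],"spin": 0}
    - {"gripper": 0,"delta_pos": [0,-2.9,-3.3],"spin": 0}
    - {"gripper": 0,"delta_pos": [0,-2.9,-3.3],"spin": 0}
    - {"gripper": 0,"delta_pos": [0,-2.9,-3.3],"spin": 0}
    - {"gripper": 0,"delta_pos": [0,-2.9,-3.3],"spin": 0}

```text
t: 11.75
tool_pos: [0.4993, -0.0069, 0.1709]
tool_rot: [[0.001, 0.707, -0.707], [-0.0, -0.707, -0.707], [-1.0, 0.001, -0.0]]
ft_force: [0.1, 0.4, -1.4]
finger_gap: 0.0929
```

Call:
play_rows:
  motion:
    - {"gripper": 0,"delta_pos": [0,-2.0,-2.6],"spin": 0}
    - {"gripper": 0,"delta_pos": [0,-1.0,-1.5],"spin": 0}
    - {"gripper": 0,"delta_pos": [0,0,0],"spin": 0}
    - {"gripper": 0,"delta_pos": [0,0,0],"spin": 0}

```text
t: 12.15
tool_pos: [0.5071, 0.0415, 0.1706]
tool_rot: [[-0.0, 0.708, -0.706], [-0.0, -0.706, -0.708], [-1.0, 0.0, 0.0]]
ft_force: [0.4, -0.2, -0.3]
finger_gap: 0.093
```

```bash
python3 -c "
from h import *
plan(.508,.064,.047,-45,4,4)
c=r.calibration('wrist');im=r.capture('wrist');cv2.imwrite('pics/w7.png',im)
for p in [(.508,.064,.122),(.508,.064,.075)]:print(proj('wrist',p,c))"
```

```text
t 12.15 pos [0.5071 0.0415 0.1706] y [ 0.708 -0.706  0.   ] z [-0.706 -0.708  0.   ] F [ 0.4 -0.2 -0.3] gap 0.093 q [-0.02 -0.09  1.8  -0.    1.43  0.76]
phi -44.9 d [  0.09   2.25 -12.36]
[3.9, -0.5, -0.5] 0
[3.9, -0.5, -0.5] 0
[3.9, -0.5, -0.6] 0
[0.7, -0.0, -0.1] 0
(np.float64(232.91571308052232), np.float64(194.74753158163858))
(np.float64(236.25963527353028), np.float64(179.75122033603623))
```

View pics/w7.png

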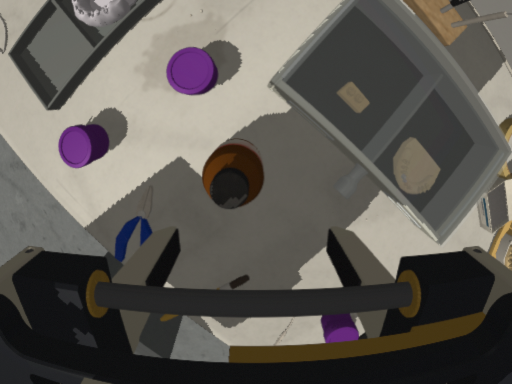

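Call:
play_rows:
  motion:
    - {"gripper": 0,"delta_pos": [0,-1.7,-1.8],"spin": 0}
    - {"gripper": 0,"delta_pos": [2,0,0],"spin": 0}
    - {"gripper": 0,"delta_pos": [3,0,0],"spin": 0}
    - {"gripper": 0,"delta_pos": [4,0,0],"spin": 0}
    - {"gripper": 0,"delta_pos": [2.3,0,0],"spin": 0}

```text
t: 12.7
tool_pos: [0.5063, 0.0649, 0.0547]
tool_rot: [[-0.003, 0.706, -0.708], [-0.0, -0.708, -0.706], [-1.0, -0.002, 0.002]]
ft_force: [-0.8, -0.0, 1.0]
finger_gap: 0.0929
```

Call:
play_rows:
  motion:
    - {"gripper": 0,"delta_pos": [1,0,0],"spin": 0}
    - {"gripper": 0,"delta_pos": [0,0,0],"spin": 0}
    - {"gripper": 255,"delta_pos": [0,0,0],"spin": 0}
    - {"gripper": 255,"delta_pos": [0,0,0],"spin": 0}
    - {"gripper": 255,"delta_pos": [0,0,0],"spin": 0}

```text
t: 13.2
tool_pos: [0.5092, 0.0663, 0.0493]
tool_rot: [[0.003, 0.707, -0.707], [0.0, -0.707, -0.707], [-1.0, 0.002, -0.002]]
ft_force: [-1.0, 0.5, -0.5]
finger_gap: 0.0736
```

Call:
play_rows:
  motion:
    - {"gripper": 255,"delta_pos": [0,0,0],"spin": 0}
    - {"gripper": 255,"delta_pos": [0,0,0],"spin": 0}
    - {"gripper": 255,"delta_pos": [0,0,0],"spin": 0}
    - {"gripper": 255,"delta_pos": [0,0,0],"spin": 0}

```text
t: 13.6
tool_pos: [0.5082, 0.0665, 0.048]
tool_rot: [[0.001, 0.708, -0.707], [0.0, -0.707, -0.708], [-1.0, 0.0, -0.001]]
ft_force: [-1.1, 0.9, 3.8]
finger_gap: 0.0554
```

Call:
play_rows:
  motion:
    - {"gripper": 255,"delta_pos": [-1,0,0],"spin": 0}
    - {"gripper": 255,"delta_pos": [-3,0,0],"spin": 0}
    - {"gripper": 255,"delta_pos": [-3,0.8,1.5],"spin": 0}
    - {"gripper": 255,"delta_pos": [-1,1.5,2.8],"spin": 0}
    - {"gripper": 255,"delta_pos": [0,1.9,3.5],"spin": 0}

```text
t: 14.1
tool_pos: [0.4839, -0.0188, 0.1306]
tool_rot: [[0.004, 0.709, -0.705], [-0.0, -0.705, -0.709], [-1.0, 0.003, -0.003]]
ft_force: [0.9, -0.9, -2.4]
finger_gap: 0.0554
```

Call:
play_rows:
  motion:
    - {"gripper": 255,"delta_pos": [0,1.9,3.5],"spin": 0}
    - {"gripper": 255,"delta_pos": [0,1.9,3.5],"spin": 0}
    - {"gripper": 255,"delta_pos": [0,1.9,3.5],"spin": 0}
    - {"gripper": 255,"delta_pos": [0,1.9,3.5],"spin": 0}
    - {"gripper": 255,"delta_pos": [0,1.9,3.5],"spin": 0}

```text
t: 14.6
tool_pos: [0.425, -0.2108, 0.1279]
tool_rot: [[-0.0, 0.708, -0.707], [-0.0, -0.707, -0.708], [-1.0, -0.0, 0.0]]
ft_force: [0.6, -0.0, -2.1]
finger_gap: 0.0556
```

Call:
play_rows:
  motion:
    - {"gripper": 255,"delta_pos": [0,1.9,3.5],"spin": 0}
    - {"gripper": 255,"delta_pos": [0,1.9,3.5],"spin": 0}
    - {"gripper": 255,"delta_pos": [0,1.3,2.3],"spin": 0}
    - {"gripper": 255,"delta_pos": [0,0.6,1.2],"spin": 0}
    - {"gripper": 255,"delta_pos": [0,0,0],"spin": 0}

```text
t: 15.1
tool_pos: [0.3914, -0.3251, 0.1276]
tool_rot: [[-0.0, 0.706, -0.708], [0.0, -0.708, -0.706], [-1.0, -0.0, 0.0]]
ft_force: [0.2, 1.0, -3.0]
finger_gap: 0.0554
```

```bash
python3 -c "
from h import *
plan(.392,-.3245,.051,-45,4,4)
c=r.calibration('wrist');im=r.capture('wrist');cv2.imwrite('pics/w8.png',im)
for p in [(.478,-.3275,.085),(.562,-.333,.052)]:print(proj('wrist',p,c))"
```

```text
t 15.1 pos [ 0.3914 -0.3251  0.1276] y [ 0.706 -0.708 -0.   ] z [-0.708 -0.706  0.   ] F [ 0.2  1.  -3. ] gap 0.0554 q [-0.79 -0.05  1.85 -0.    1.35 -0.01]
phi -45.1 d [ 0.06  0.06 -7.66]
[4.0, 0.0, -0.0] 0
[3.7, 0.0, -0.1] 0
[-0.0, 0.0, 0.0] 0
[-0.0, 0.0, 0.0] 0
(np.float64(341.0197510553063), np.float64(139.50914962962673))
(np.float64(399.9226547975337), np.float64(75.50691454375452))
```

View pics/w8.png

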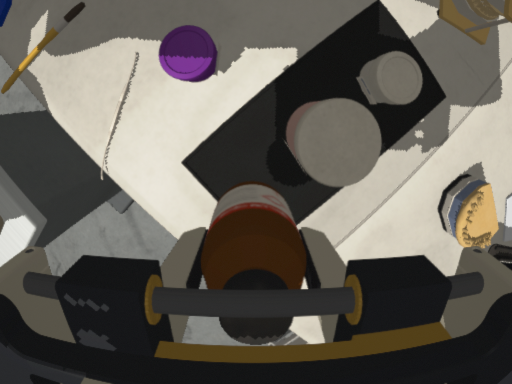

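Call:
play_rows:
  motion:
    - {"gripper": 255,"delta_pos": [2,0,0],"spin": 0}
    - {"gripper": 255,"delta_pos": [3,0,0],"spin": 0}
    - {"gripper": 255,"delta_pos": [2,0,0],"spin": 0}
    - {"gripper": 255,"delta_pos": [0.6,0,0],"spin": 0}
    - {"gripper": 255,"delta_pos": [0,0,0],"spin": 0}

```text
t: 15.65
tool_pos: [0.3923, -0.3222, 0.0514]
tool_rot: [[-0.001, 0.709, -0.706], [0.002, -0.706, -0.709], [-1.0, -0.002, -0.0]]
ft_force: [0.0, -0.7, -2.3]
finger_gap: 0.0553
```

Call:
play_rows:
  motion:
    - {"gripper": 255,"delta_pos": [0,0,0],"spin": 0}
    - {"gripper": 50,"delta_pos": [0,0,0],"spin": 0}
    - {"gripper": 0,"delta_pos": [0,0,0],"spin": 0}
    - {"gripper": 0,"delta_pos": [0,0,0],"spin": 0}
    - {"gripper": 0,"delta_pos": [0,0,0],"spin": 0}

```text
t: 16.15
tool_pos: [0.3924, -0.3243, 0.052]
tool_rot: [[0.001, 0.707, -0.707], [-0.001, -0.707, -0.707], [-1.0, 0.001, -0.0]]
ft_force: [-0.2, -0.8, -0.4]
finger_gap: 0.0826
```

Call:
play_rows:
  motion:
    - {"gripper": 0,"delta_pos": [-2,0,0],"spin": 0}
    - {"gripper": 0,"delta_pos": [-4,0,0],"spin": 0}
    - {"gripper": 0,"delta_pos": [-4,0,0],"spin": 0}
    - {"gripper": 0,"delta_pos": [-2,0,0],"spin": 0}
    - {"gripper": 0,"delta_pos": [0,0,0],"spin": 0}

```text
t: 16.65
tool_pos: [0.394, -0.326, 0.176]
tool_rot: [[0.005, 0.707, -0.707], [-0.005, -0.707, -0.707], [-1.0, 0.007, 0.0]]
ft_force: [0.3, 0.4, -0.1]
finger_gap: 0.0929
```

```bash
python3 -c "
from h import *
plan(.577,-.03,.12,-84,9,4.4)
cv2.imwrite('pics/t1.png',r.capture('top'))
c=r.calibration('wrist');im=r.capture('wrist');cv2.imwrite('pics/w9.png',im)"
```

```text
t 16.65 pos [ 0.394 -0.326  0.176] y [ 0.707 -0.707  0.007] z [-0.707 -0.707  0.   ] F [ 0.3  0.4 -0.1] gap 0.0929 q [-0.79 -0.09  1.79  0.    1.43 -0.01]
phi -45.0 d [18.3 29.6 -5.6]
[0.7, -1.0, -4.2] 8
[0.7, -1.6, -4.0] 8
[0.7, -2.1, -3.8] 8
[0.7, -2.6, -3.5] 8
[0.7, -3.1, -3.1] 7
[0.7, -3.4, -2.7] 0
[0.7, -3.5, -2.6] 0
[0.7, -3.4, -2.7] 0
[-0.0, -0.1, 0.0] 0
```

View pics/w9.png

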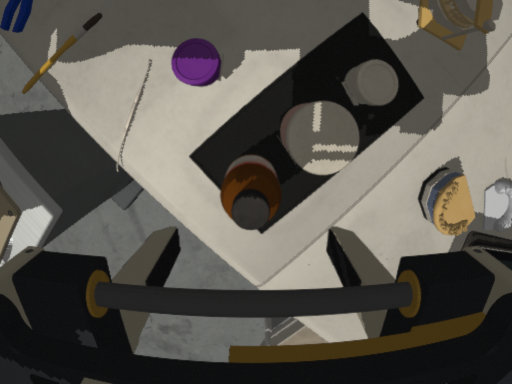

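Call:
play_rows:
  motion:
    - {"gripper": 90,"delta_pos": [0,-0.6,-2.2],"spin": 4}
    - {"gripper": 90,"delta_pos": [0,-1.4,-4.0],"spin": 8}
    - {"gripper": 90,"delta_pos": [0.7,-1.9,-3.9],"spin": 8}
    - {"gripper": 90,"delta_pos": [0.7,-2.4,-3.6],"spin": 8}
    - {"gripper": 90,"delta_pos": [0.7,-2.8,-3.3],"spin": 8}

```text
t: 17.25
tool_pos: [0.4895, -0.1577, 0.1485]
tool_rot: [[-0.003, 0.163, -0.987], [0.001, -0.987, -0.163], [-1.0, -0.002, 0.003]]
ft_force: [0.4, -0.9, 0.2]
finger_gap: 0.0611
```

Call:
play_rows:
  motion:
    - {"gripper": 90,"delta_pos": [0.7,-3.4,-2.8],"spin": 3}
    - {"gripper": 90,"delta_pos": [0.7,-3.4,-2.8],"spin": 0}
    - {"gripper": 90,"delta_pos": [0.7,-2,-1.5],"spin": 0}
    - {"gripper": 90,"delta_pos": [0,0,0],"spin": 0}
    - {"gripper": 90,"delta_pos": [0,0,0],"spin": 0}

```text
t: 17.75
tool_pos: [0.547, -0.0623, 0.1279]
tool_rot: [[-0.004, 0.119, -0.993], [0.0, -0.993, -0.119], [-1.0, -0.001, 0.004]]
ft_force: [0.1, 0.4, -0.2]
finger_gap: 0.0605
```

```bash
python3 -c "
from h import *
plan(.577,-.03,.12,-84,3,4.4)
c=r.calibration('wrist');im=r.capture('wrist');cv2.imwrite('pics/w10.png',im)
print(proj('wrist',(.577,-.03,.044),c),proj('wrist',(.57,-.0308,.044),c))"
```

```text
t 17.75 pos [ 0.547  -0.0623  0.1279] y [ 0.119 -0.993 -0.001] z [-0.993 -0.119  0.004] F [ 0.1  0.4 -0.2] gap 0.0605 q [-0.21  0.06  1.73 -0.    1.35  1.25]
phi -83.2 d [ 3.    3.23 -0.79]
[0.8, -2.8, -3.3] 1
[-0.0, -0.1, -0.1] 0
[-0.0, 0.0, 0.0] 0
(np.float64(220.52265416530915), np.float64(162.8777666344381)) (np.float64(220.69127163581766), np.float64(170.95601850113707))
```

View pics/w10.png

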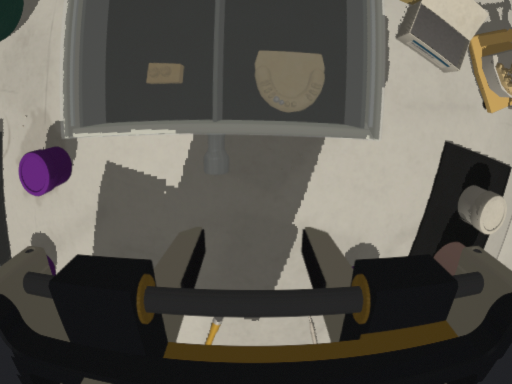

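Call:
play_rows:
  motion:
    - {"gripper": 90,"delta_pos": [0.5,-3.0,-3.3],"spin": 1}
    - {"gripper": 90,"delta_pos": [1,0,0],"spin": 0}
    - {"gripper": 90,"delta_pos": [0,0,0],"spin": 0}
    - {"gripper": 90,"delta_pos": [0,0,0],"spin": 0}

```text
t: 18.2
tool_pos: [0.5767, -0.0304, 0.1147]
tool_rot: [[-0.001, 0.099, -0.995], [-0.0, -0.995, -0.099], [-1.0, 0.0, 0.001]]
ft_force: [-0.8, -0.3, -0.3]
finger_gap: 0.0602
```

```bash
python3 -c "
from h import *
plan(.577,-.03,.025,-84,3,4.4)
c=r.calibration('wrist');im=r.capture('wrist');cv2.imwrite('pics/w11.png',im)
print(proj('wrist',(.577,-.03,.044),c),proj('wrist',(.57,-.0308,.044),c))"
```

```text
t 18.2 pos [ 0.5767 -0.0304  0.1147] y [ 0.099 -0.995  0.   ] z [-0.995 -0.099  0.001] F [-0.8 -0.3 -0.3] gap 0.0602 q [-0.14  0.14  1.67 -0.    1.33  1.33]
phi -84.3 d [ 0.03  0.04 -8.97]
[4.4, -0.0, -0.0] 0
[4.4, -0.0, -0.0] 0
[0.2, -0.0, -0.0] 0
(np.float64(253.62150000684846), np.float64(205.19707867041438)) (np.float64(253.7451803662199), np.float64(213.11437074494623))
```

View pics/w11.png

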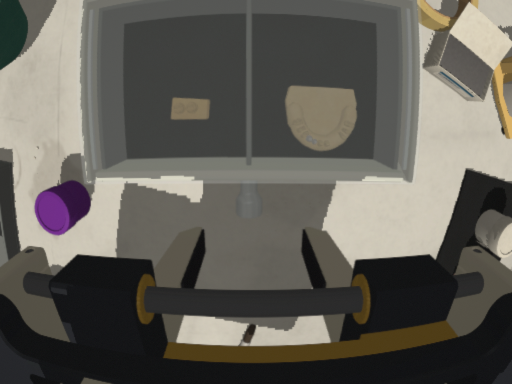

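Call:
play_rows:
  motion:
    - {"gripper": 90,"delta_pos": [2,-0.3,0],"spin": 0}
    - {"gripper": 90,"delta_pos": [3,0,0],"spin": 0}
    - {"gripper": 90,"delta_pos": [3,0,0],"spin": 0}
    - {"gripper": 90,"delta_pos": [1,0,0],"spin": 0}
    - {"gripper": 130,"delta_pos": [0,0,0],"spin": 0}

```text
t: 18.75
tool_pos: [0.5758, -0.0267, 0.0239]
tool_rot: [[-0.003, 0.099, -0.995], [0.0, -0.995, -0.099], [-1.0, -0.001, 0.003]]
ft_force: [0.0, -0.0, 0.8]
finger_gap: 0.0557
```

Call:
play_rows:
  motion:
    - {"gripper": 255,"delta_pos": [0,0,0],"spin": 0}
    - {"gripper": 255,"delta_pos": [0,0,0],"spin": 0}
    - {"gripper": 255,"delta_pos": [0,0,0],"spin": 0}
    - {"gripper": 255,"delta_pos": [0,0,0],"spin": 0}
    - {"gripper": 255,"delta_pos": [0,0,0],"spin": 0}

```text
t: 19.25
tool_pos: [0.5781, -0.0265, 0.0261]
tool_rot: [[0.001, 0.1, -0.995], [-0.001, -0.995, -0.1], [-1.0, 0.001, -0.001]]
ft_force: [-0.6, -2.6, 3.9]
finger_gap: 0.0211
```

Call:
play_rows:
  motion:
    - {"gripper": 255,"delta_pos": [0,0,0],"spin": 0}
    - {"gripper": 255,"delta_pos": [0,0,0.5],"spin": 0}
    - {"gripper": 255,"delta_pos": [0,0,1],"spin": 0}
    - {"gripper": 255,"delta_pos": [0,0,0],"spin": 0}

```text
t: 19.65
tool_pos: [0.5619, -0.0281, 0.026]
tool_rot: [[0.001, 0.1, -0.995], [-0.001, -0.995, -0.1], [-1.0, 0.001, -0.001]]
ft_force: [-0.3, -3.5, 7.2]
finger_gap: 0.021
```

Call:
play_rows:
  motion:
    - {"gripper": 255,"delta_pos": [0,0,1.5],"spin": 0}
    - {"gripper": 255,"delta_pos": [0,0,2.5],"spin": 0}
    - {"gripper": 255,"delta_pos": [0,0,2.5],"spin": 0}
    - {"gripper": 255,"delta_pos": [0,0,2],"spin": 0}
    - {"gripper": 255,"delta_pos": [0,0,1],"spin": 0}

```text
t: 20.15
tool_pos: [0.4672, -0.0374, 0.026]
tool_rot: [[0.002, 0.1, -0.995], [-0.0, -0.995, -0.1], [-1.0, 0.001, -0.002]]
ft_force: [1.7, -1.0, 5.6]
finger_gap: 0.021
```

Call:
play_rows:
  motion:
    - {"gripper": 255,"delta_pos": [0,0,0],"spin": 0}
    - {"gripper": 255,"delta_pos": [0,0,0],"spin": 0}
    - {"gripper": 130,"delta_pos": [0,0,0],"spin": 0}
    - {"gripper": 130,"delta_pos": [0,0,0],"spin": 0}
    - {"gripper": 110,"delta_pos": [0,0,0],"spin": 0}

```text
t: 20.65
tool_pos: [0.4669, -0.0368, 0.0245]
tool_rot: [[-0.002, 0.1, -0.995], [0.001, -0.995, -0.1], [-1.0, -0.001, 0.001]]
ft_force: [-0.5, -0.3, 1.9]
finger_gap: 0.0406
```

Call:
play_rows:
  motion:
    - {"gripper": 90,"delta_pos": [-2,0,0],"spin": 0}
    - {"gripper": 90,"delta_pos": [-4,0,0],"spin": 0}
    - {"gripper": 90,"delta_pos": [-4,0,0],"spin": 0}
    - {"gripper": 90,"delta_pos": [-1,-2.5,-1.5],"spin": 0}
    - {"gripper": 90,"delta_pos": [0,-2,-1.5],"spin": 0}

```text
t: 21.15
tool_pos: [0.4951, 0.0111, 0.1379]
tool_rot: [[0.005, 0.098, -0.995], [-0.0, -0.995, -0.098], [-1.0, 0.001, -0.005]]
ft_force: [-0.4, 0.6, 0.4]
finger_gap: 0.0601
```

Call:
play_rows:
  motion:
    - {"gripper": 90,"delta_pos": [0,0,0],"spin": 0}
    - {"gripper": 90,"delta_pos": [0,0,0],"spin": 0}

```text
t: 21.35
tool_pos: [0.4926, 0.0109, 0.1343]
tool_rot: [[-0.002, 0.101, -0.995], [-0.0, -0.995, -0.101], [-1.0, -0.0, 0.002]]
ft_force: [0.6, -0.6, -0.1]
finger_gap: 0.0603
```

```bash
python3 -c "
from h import *
plan(.5395,.0185,.12,-84,3,4.4)
c=r.calibration('wrist');im=r.capture('wrist');cv2.imwrite('pics/w12.png',im)
cv2.imwrite('pics/w12c.png',cv2.resize(im[100:260,140:300],None,fx=3,fy=3,interpolation=2))
print(proj('wrist',(.5395,.0185,.037),c))"
```

```text
t 21.35 pos [0.4926 0.0109 0.1343] y [ 0.101 -0.995 -0.   ] z [-0.995 -0.101  0.002] F [ 0.6 -0.6 -0.1] gap 0.0603 q [-0.08 -0.1   1.88 -0.    1.37  1.39]
phi -84.2 d [ 4.69  0.76 -1.43]
[1.3, -0.2, -4.2] 0
[0.1, -0.1, -0.5] 0
[0.0, 0.0, -0.0] 0
(np.float64(250.7969312889677), np.float64(144.812644461889))
```

View pics/w12.png

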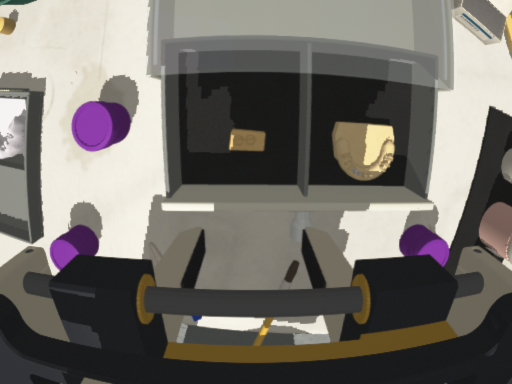

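View pics/w12c.png

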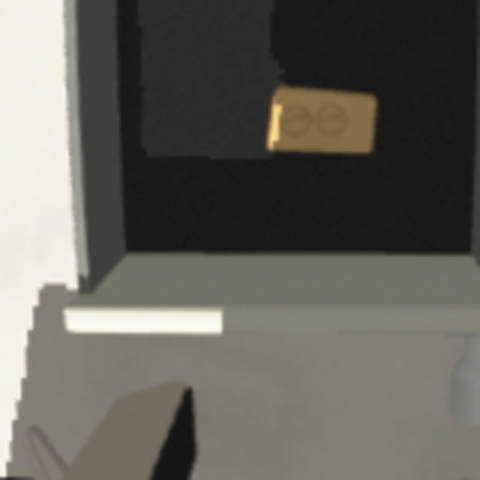

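```bash
python3 -c "
from h import *
for z in (.028,.037): print(px('wrist',247.7,140.2,z).round(4))
plan(.542,.021,.12,-87,3,4.4)"
```

```text
[0.5421 0.0212 0.028 ]
[0.5431 0.0211 0.037 ]
t 21.4 pos [0.4924 0.0105 0.1342] y [ 0.1   -0.995 -0.   ] z [-0.995 -0.1    0.002] F [ 0.3 -0.3 -1. ] gap 0.0602 q [-0.08 -0.1   1.88 -0.    1.37  1.39]
phi -84.2 d [ 4.96  1.05 -1.42]
[1.2, -0.5, -4.2] 3
[0.2, -0.1, -0.8] 0
[0.0, 0.0, -0.0] 0
```

Call:
play_rows:
  motion:
    - {"gripper": 90,"delta_pos": [0,-0.3,-2.5],"spin": 0}
    - {"gripper": 90,"delta_pos": [1,-0.3,-2.5],"spin": 3}
    - {"gripper": 90,"delta_pos": [0,0,0],"spin": 0}
    - {"gripper": 90,"delta_pos": [0,0,0],"spin": 0}

```text
t: 21.8
tool_pos: [0.5413, 0.0209, 0.1239]
tool_rot: [[-0.003, 0.048, -0.999], [-0.0, -0.999, -0.048], [-1.0, -0.0, 0.003]]
ft_force: [-0.1, -0.3, -0.4]
finger_gap: 0.06
```

```bash
python3 -c "
from h import *
plan(.542,.021,.018,-87,3,4.4)
c=r.calibration('wrist');im=r.capture('wrist');
cv2.imwrite('pics/w13c.png',cv2.resize(im[100:300,140:380],None,fx=3,fy=3,interpolation=2))
for z in (.028,.037): print(proj('wrist',(.542,.021,z),c))"
```

```text
t 21.8 pos [0.5413 0.0209 0.1239] y [ 0.048 -0.999 -0.   ] z [-0.999 -0.048  0.003] F [-0.1 -0.3 -0.4] gap 0.06 q [-0.06  0.04  1.76 -0.    1.35  1.47]
phi -87.3 d [ 7.000e-02  1.000e-02 -1.059e+01]
[4.4, -0.0, -0.0] 0
[4.4, -0.0, -0.1] 0
[1.8, -0.0, 0.0] 0
(np.float64(253.95425985690213), np.float64(195.77066080194606))
(np.float64(253.9853851395354), np.float64(198.74658957813332))
```

View pics/w13c.png

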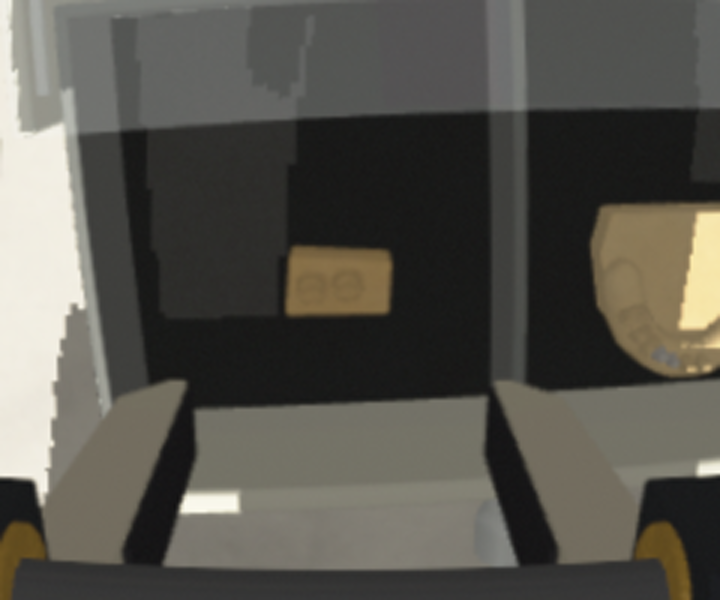

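Call:
play_rows:
  motion:
    - {"gripper": 90,"delta_pos": [2,0,0],"spin": 0}
    - {"gripper": 90,"delta_pos": [3.5,0,-0.2],"spin": 0}
    - {"gripper": 90,"delta_pos": [3,0,0],"spin": 0}
    - {"gripper": 90,"delta_pos": [1.4,0,0],"spin": 0}
    - {"gripper": 90,"delta_pos": [0.4,0,0],"spin": 0}

```text
t: 22.35
tool_pos: [0.5426, 0.0214, 0.0207]
tool_rot: [[-0.003, 0.047, -0.999], [0.0, -0.999, -0.047], [-1.0, -0.0, 0.003]]
ft_force: [-0.4, 0.4, -0.2]
finger_gap: 0.0598
```

Call:
play_rows:
  motion:
    - {"gripper": 90,"delta_pos": [0.2,0,0],"spin": 0}
    - {"gripper": 90,"delta_pos": [0.1,0,0],"spin": 0}
    - {"gripper": 90,"delta_pos": [0,0,0],"spin": 0}

```text
t: 22.65
tool_pos: [0.5456, 0.0216, 0.0207]
tool_rot: [[0.002, 0.048, -0.999], [-0.0, -0.999, -0.048], [-1.0, 0.0, -0.002]]
ft_force: [0.1, 0.8, 0.6]
finger_gap: 0.0603
```

Call:
play_rows:
  motion:
    - {"gripper": 90,"delta_pos": [0,0,0],"spin": 0}
    - {"gripper": 90,"delta_pos": [0,0,0],"spin": 0}

```text
t: 22.85
tool_pos: [0.545, 0.0217, 0.0199]
tool_rot: [[0.001, 0.048, -0.999], [-0.0, -0.999, -0.048], [-1.0, 0.0, -0.001]]
ft_force: [0.5, -0.4, 0.1]
finger_gap: 0.0606
```

```bash
python3 -c "
from h import *
st()
c=r.calibration('wrist');im=r.capture('wrist');
cv2.imwrite('pics/w14c.png',cv2.resize(im[140:300,140:380],None,fx=3,fy=3,interpolation=2))
for z in (.028,.037): print(proj('wrist',(.542,.021,z),c))"
```

```text
t 22.85 pos [0.545  0.0217 0.0199] y [ 0.048 -0.999  0.   ] z [-0.999 -0.048 -0.001] F [ 0.5 -0.4  0.1] gap 0.0606 q [-0.05  0.17  1.82 -0.    1.14  1.47]
(np.float64(255.4864529721588), np.float64(253.32929541408993))
(np.float64(255.6101769137611), np.float64(260.7359105732738))
```

View pics/w14c.png

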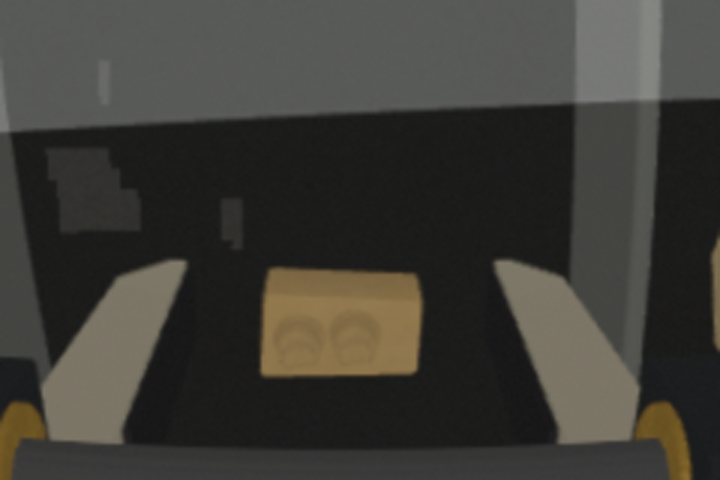

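Call:
play_rows:
  motion:
    - {"gripper": 110,"delta_pos": [0.2,0,0.2],"spin": 0}
    - {"gripper": 255,"delta_pos": [0.1,0,0],"spin": 0}
    - {"gripper": 255,"delta_pos": [0,0,0],"spin": 0}
    - {"gripper": 255,"delta_pos": [0,0,0],"spin": 0}
    - {"gripper": 255,"delta_pos": [0,0,0],"spin": 0}

```text
t: 23.4
tool_pos: [0.5425, 0.0216, 0.0161]
tool_rot: [[-0.0, 0.047, -0.999], [-0.0, -0.999, -0.047], [-1.0, 0.0, 0.0]]
ft_force: [-0.4, -0.5, -0.3]
finger_gap: 0.032
```

Call:
play_rows:
  motion:
    - {"gripper": 255,"delta_pos": [0,0,0],"spin": 0}
    - {"gripper": 255,"delta_pos": [0,0,0],"spin": 0}
    - {"gripper": 255,"delta_pos": [0,0,0],"spin": 0}

```text
t: 23.7
tool_pos: [0.5425, 0.0216, 0.0161]
tool_rot: [[-0.0, 0.047, -0.999], [0.0, -0.999, -0.047], [-1.0, -0.0, 0.0]]
ft_force: [0.8, 0.2, -0.2]
finger_gap: 0.0316
```

Call:
play_rows:
  motion:
    - {"gripper": 255,"delta_pos": [-1,0,0],"spin": 0}
    - {"gripper": 255,"delta_pos": [-3,0,0],"spin": 0}
    - {"gripper": 255,"delta_pos": [-3.5,0,0],"spin": 0}
    - {"gripper": 255,"delta_pos": [-2.5,0,0],"spin": 0}
    - {"gripper": 255,"delta_pos": [0,0,0],"spin": 0}

```text
t: 24.2
tool_pos: [0.5459, 0.0215, 0.1219]
tool_rot: [[0.009, 0.047, -0.999], [-0.0, -0.999, -0.047], [-1.0, 0.001, -0.009]]
ft_force: [0.6, 0.6, 0.3]
finger_gap: 0.0315
```

```bash
python3 -c "
from h import *
plan(.447,.333,.12,-85,10,4.2)
c=r.calibration('wrist');im=r.capture('wrist');
cv2.imwrite('pics/w15.png',im)
cv2.imwrite('pics/w15c.png',cv2.resize(im[140:300,140:380],None,fx=3,fy=3,interpolation=2))"
```

```text
t 24.2 pos [0.5459 0.0215 0.1219] y [ 0.047 -0.999  0.001] z [-0.999 -0.047 -0.009] F [0.6 0.6 0.3] gap 0.0315 q [-0.05  0.04  1.76  0.    1.33  1.47]
phi -87.3 d [-9.89 31.15 -0.19]
[0.0, -4.1, 1.1] -2
[0.0, -4.1, 0.9] 0
[0.0, -4.1, 0.9] 0
[0.0, -4.1, 0.9] 0
[0.1, -4.1, 1.0] 0
[0.0, -4.1, 1.0] 0
[0.1, -4.1, 0.9] 0
[-0.0, -3.1, 0.7] 0
[-0.0, -0.0, 0.0] 0
[-0.0, -0.0, 0.0] 0
```

View pics/w15c.png

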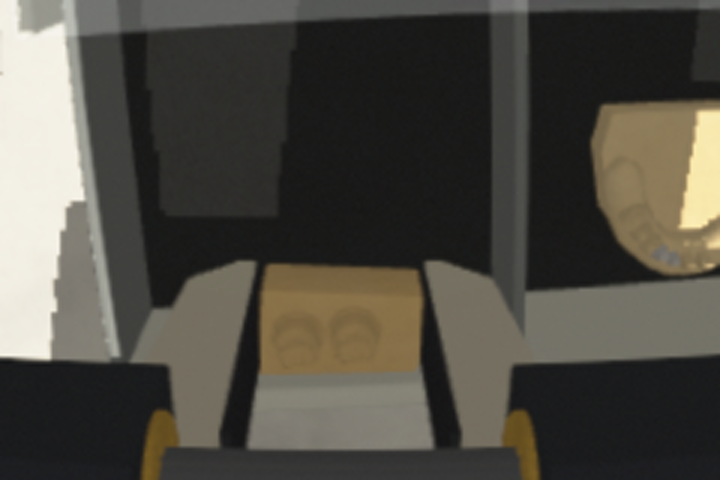

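Call:
play_rows:
  motion:
    - {"gripper": 255,"delta_pos": [0,-2,0.5],"spin": 0}
    - {"gripper": 255,"delta_pos": [0,-4,0.9],"spin": 1}
    - {"gripper": 255,"delta_pos": [0,-4.1,0.9],"spin": 1}
    - {"gripper": 255,"delta_pos": [0,-4.1,0.9],"spin": 1}
    - {"gripper": 255,"delta_pos": [0,-4.1,0.9],"spin": 1}

```text
t: 24.75
tool_pos: [0.4956, 0.2046, 0.1149]
tool_rot: [[-0.002, -0.024, -1.0], [-0.001, -1.0, 0.024], [-1.0, 0.001, 0.002]]
ft_force: [0.9, -0.2, -0.3]
finger_gap: 0.0319
```

Call:
play_rows:
  motion:
    - {"gripper": 255,"delta_pos": [0,-4.1,1.1],"spin": 1}
    - {"gripper": 255,"delta_pos": [0,-4.1,1.2],"spin": 0}
    - {"gripper": 255,"delta_pos": [0,-3,1.2],"spin": 0}
    - {"gripper": 255,"delta_pos": [0,0,0],"spin": 0}
    - {"gripper": 255,"delta_pos": [0,0,0],"spin": 0}

```text
t: 25.25
tool_pos: [0.4648, 0.3166, 0.1149]
tool_rot: [[-0.002, -0.038, -0.999], [-0.001, -0.999, 0.038], [-1.0, 0.001, 0.002]]
ft_force: [-0.0, 0.1, -0.5]
finger_gap: 0.0313
```

```bash
python3 -c "
from h import *
plan(.447,.333,.0085,-92,4,4.2)
c=r.calibration('wrist');im=r.capture('wrist');
cv2.imwrite('pics/w16.png',im)
for p in [(.5882,.3787,.028),(.5792,.2642,.028),(.3958,.28,.028),(.4059,.3942,.028),(.447,.333,.004)]:print(proj('wrist',p,c))"
```

```text
t 25.25 pos [0.4648 0.3166 0.1149] y [-0.038 -0.999  0.001] z [-0.999  0.038  0.002] F [-0.   0.1 -0.5] gap 0.0313 q [ 0.51  0.1   1.71 -0.    1.33  2.12]
phi -92.2 d [ -1.78   1.64 -10.64]
[4.1, -0.6, 0.7] 0
[4.1, -0.6, 0.7] 0
[2.4, -0.4, 0.4] 0
[0.0, 0.0, 0.0] 0
(np.float64(175.0583503555435), np.float64(62.762466551207524))
(np.float64(311.3467444839358), np.float64(66.75110123123736))
(np.float64(294.0719116797925), np.float64(265.2860070233139))
(np.float64(177.3060757589421), np.float64(259.3059736893157))
(np.float64(237.89821970443117), np.float64(209.9673311190356))
```

View pics/w16.png

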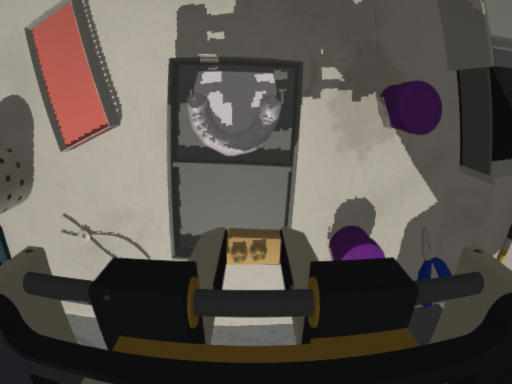

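Call:
play_rows:
  motion:
    - {"gripper": 255,"delta_pos": [1,-1.9,1.5],"spin": 0}
    - {"gripper": 255,"delta_pos": [3,0,0],"spin": 0}
    - {"gripper": 255,"delta_pos": [3,0,0],"spin": 0}
    - {"gripper": 255,"delta_pos": [2,0,0],"spin": 0}
    - {"gripper": 255,"delta_pos": [1,0,0],"spin": 0}

```text
t: 25.8
tool_pos: [0.4505, 0.3338, 0.0134]
tool_rot: [[-0.003, -0.042, -0.999], [-0.002, -0.999, 0.042], [-1.0, 0.003, 0.003]]
ft_force: [-0.0, -0.6, -0.7]
finger_gap: 0.0315
```

Call:
play_rows:
  motion:
    - {"gripper": 255,"delta_pos": [0.4,0,0],"spin": 0}
    - {"gripper": 255,"delta_pos": [0,0,0],"spin": 0}
    - {"gripper": 255,"delta_pos": [0,0,0],"spin": 0}

```text
t: 26.1
tool_pos: [0.4527, 0.3365, 0.0135]
tool_rot: [[0.002, -0.04, -0.999], [0.001, -0.999, 0.04], [-1.0, -0.001, -0.002]]
ft_force: [-0.2, 0.2, -0.1]
finger_gap: 0.0318
```

```bash
python3 -c "
from h import *
st()
im=r.capture('wrist');
cv2.imwrite('pics/w17.png',im)"
```

```text
t 26.1 pos [0.4527 0.3365 0.0135] y [-0.04  -0.999 -0.001] z [-0.999  0.04  -0.002] F [-0.2  0.2 -0.1] gap 0.0318 q [ 0.55  0.23  1.77 -0.    1.14  2.16]
```

View pics/w17.png

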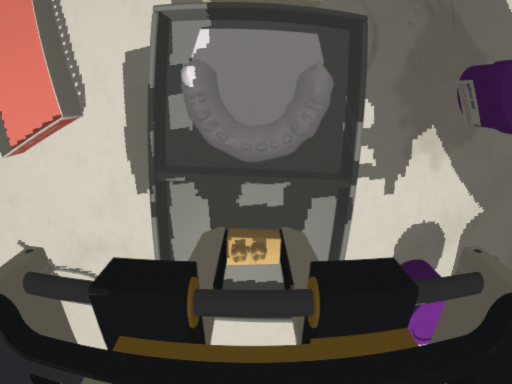

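Call:
play_rows:
  motion:
    - {"gripper": 255,"delta_pos": [0.3,0,0],"spin": 0}
    - {"gripper": 255,"delta_pos": [0.1,0,0],"spin": 0}
    - {"gripper": 255,"delta_pos": [0,0,0],"spin": 0}
    - {"gripper": 255,"delta_pos": [0,0,0],"spin": 0}
    - {"gripper": 255,"delta_pos": [0,0,0],"spin": 0}

```text
t: 26.65
tool_pos: [0.4516, 0.3363, 0.0082]
tool_rot: [[0.0, -0.04, -0.999], [-0.0, -0.999, 0.04], [-1.0, 0.0, -0.0]]
ft_force: [0.1, 0.5, 0.2]
finger_gap: 0.0314
```

Call:
play_rows:
  motion:
    - {"gripper": 255,"delta_pos": [0.2,0,0],"spin": 0}
    - {"gripper": 255,"delta_pos": [0,0,0],"spin": 0}
    - {"gripper": 255,"delta_pos": [0,0,0],"spin": 0}

```text
t: 26.95
tool_pos: [0.4516, 0.3362, 0.0061]
tool_rot: [[-0.0, -0.04, -0.999], [-0.0, -0.999, 0.04], [-1.0, 0.0, 0.0]]
ft_force: [0.4, -0.6, 0.0]
finger_gap: 0.0318
```

Call:
play_rows:
  motion:
    - {"gripper": 120,"delta_pos": [0,0,0],"spin": 0}
    - {"gripper": 120,"delta_pos": [0,0,0],"spin": 0}
    - {"gripper": 120,"delta_pos": [0,0,0],"spin": 0}
    - {"gripper": 120,"delta_pos": [0,0,0],"spin": 0}
    - {"gripper": 120,"delta_pos": [-1,0,0],"spin": 0}

```text
t: 27.45
tool_pos: [0.4505, 0.3355, 0.015]
tool_rot: [[-0.002, -0.04, -0.999], [-0.002, -0.999, 0.04], [-1.0, 0.002, 0.002]]
ft_force: [-0.5, -0.4, 0.5]
finger_gap: 0.0491
```

Call:
play_rows:
  motion:
    - {"gripper": 120,"delta_pos": [-3,0,0],"spin": 0}
    - {"gripper": 120,"delta_pos": [-4,0,0],"spin": 0}
    - {"gripper": 120,"delta_pos": [-4,0,0],"spin": 0}
    - {"gripper": 120,"delta_pos": [0,0,0],"spin": 0}

```text
t: 27.85
tool_pos: [0.4555, 0.3386, 0.1343]
tool_rot: [[0.01, -0.04, -0.999], [0.006, -0.999, 0.04], [-1.0, -0.007, -0.01]]
ft_force: [0.4, 0.8, 0.2]
finger_gap: 0.0493
```

```bash
python3 -c "
from h import *
plan(.445,-.038,.13,-84,10,4.4)
im=r.capture('wrist');
cv2.imwrite('pics/w18.png',im)"
```

```text
t 27.85 pos [0.4555 0.3386 0.1343] y [-0.04  -0.999 -0.007] z [-0.999  0.04  -0.01 ] F [0.4 0.8 0.2] gap 0.0493 q [ 0.55  0.09  1.69 -0.    1.35  2.16]
phi -92.3 d [ -1.05 -37.66  -0.43]
[0.1, 4.4, -0.1] -8
[0.0, 4.4, 0.6] 0
[0.1, 4.4, 0.6] 0
[0.0, 4.4, 0.6] 0
[0.1, 4.4, 0.5] 0
[0.0, 4.4, 0.6] 0
[0.1, 4.4, 0.6] 0
[0.0, 4.4, 0.5] 0
[0.0, 2.2, 0.3] 0
[0.0, -0.0, -0.0] 0
```

View pics/w18.png

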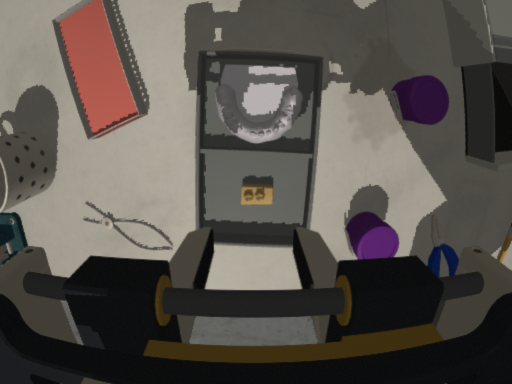

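Call:
play_rows:
  motion:
    - {"gripper": 100,"delta_pos": [0,2,0],"spin": 0}
    - {"gripper": 100,"delta_pos": [0,4.4,0],"spin": -8}
    - {"gripper": 100,"delta_pos": [0,4.4,0.4],"spin": 0}
    - {"gripper": 100,"delta_pos": [0,4.4,0.4],"spin": 0}
    - {"gripper": 100,"delta_pos": [0,4.4,0.4],"spin": 0}

```text
t: 28.4
tool_pos: [0.4492, 0.1381, 0.1251]
tool_rot: [[-0.002, 0.1, -0.995], [-0.0, -0.995, -0.1], [-1.0, 0.0, 0.002]]
ft_force: [0.2, 0.2, 0.1]
finger_gap: 0.0563
```

Call:
play_rows:
  motion:
    - {"gripper": 100,"delta_pos": [0,4.4,0.4],"spin": 0}
    - {"gripper": 100,"delta_pos": [0,4.4,0.4],"spin": 0}
    - {"gripper": 100,"delta_pos": [0,4.4,0.4],"spin": 0}
    - {"gripper": 100,"delta_pos": [0,3,0.3],"spin": 0}
    - {"gripper": 100,"delta_pos": [0,1.2,0],"spin": 0}

```text
t: 28.9
tool_pos: [0.4518, -0.0373, 0.1253]
tool_rot: [[-0.002, 0.097, -0.995], [-0.0, -0.995, -0.097], [-1.0, 0.0, 0.002]]
ft_force: [-0.0, 1.1, 0.4]
finger_gap: 0.0567
```

Call:
play_rows:
  motion:
    - {"gripper": 100,"delta_pos": [0,0,0],"spin": 0}
    - {"gripper": 100,"delta_pos": [0,0,0],"spin": 0}

```text
t: 29.1
tool_pos: [0.4524, -0.034, 0.1256]
tool_rot: [[-0.001, 0.099, -0.995], [0.001, -0.995, -0.099], [-1.0, -0.001, 0.001]]
ft_force: [0.1, 0.6, 0.0]
finger_gap: 0.0566
```

```bash
python3 -c "
from h import *
plan(.467,-.037,.025,-84.3,4,4.4)
im=r.capture('wrist');
cv2.imwrite('pics/w19.png',im)"
```

```text
t 29.1 pos [ 0.4524 -0.034   0.1256] y [ 0.099 -0.995 -0.001] z [-0.995 -0.099  0.001] F [0.1 0.6 0. ] gap 0.0566 q [-0.19 -0.21  1.99  0.    1.36  1.28]
phi -84.3 d [  1.46  -0.3  -10.06]
[4.4, 0.2, -0.6] 0
[4.4, 0.2, -0.6] 0
[1.3, 0.0, -0.2] 0
[-0.0, 0.0, -0.0] 0
```

View pics/w19.png

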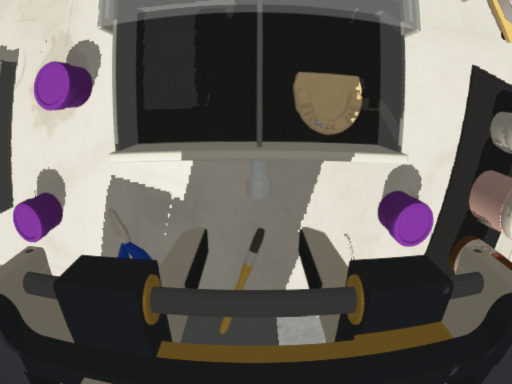

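Call:
play_rows:
  motion:
    - {"gripper": 100,"delta_pos": [1,0.4,-1.4],"spin": 0}
    - {"gripper": 100,"delta_pos": [3,0,0],"spin": 0}
    - {"gripper": 100,"delta_pos": [3,0,0],"spin": 0}
    - {"gripper": 100,"delta_pos": [2,0,0],"spin": 0}
    - {"gripper": 100,"delta_pos": [1,0,0],"spin": 0}

```text
t: 29.65
tool_pos: [0.4654, -0.0356, 0.0238]
tool_rot: [[-0.004, 0.102, -0.995], [0.001, -0.995, -0.102], [-1.0, -0.001, 0.003]]
ft_force: [0.4, -0.4, 0.0]
finger_gap: 0.0563
```

Call:
play_rows:
  motion:
    - {"gripper": 255,"delta_pos": [0,0,0],"spin": 0}
    - {"gripper": 255,"delta_pos": [0,0,0],"spin": 0}
    - {"gripper": 255,"delta_pos": [0,0,0],"spin": 0}
    - {"gripper": 255,"delta_pos": [0,0,0],"spin": 0}
    - {"gripper": 255,"delta_pos": [0,0,0],"spin": 0}

```text
t: 30.15
tool_pos: [0.4678, -0.0374, 0.027]
tool_rot: [[0.002, 0.1, -0.995], [0.0, -0.995, -0.1], [-1.0, 0.0, -0.002]]
ft_force: [1.0, 7.8, 4.0]
finger_gap: 0.0212
```

Call:
play_rows:
  motion:
    - {"gripper": 255,"delta_pos": [0,0,0],"spin": 0}
    - {"gripper": 255,"delta_pos": [0,0,0],"spin": 0}

```text
t: 30.35
tool_pos: [0.4678, -0.0373, 0.027]
tool_rot: [[0.001, 0.099, -0.995], [0.0, -0.995, -0.099], [-1.0, -0.0, -0.001]]
ft_force: [-1.1, 2.6, 6.1]
finger_gap: 0.021
```

Call:
play_rows:
  motion:
    - {"gripper": 255,"delta_pos": [0,0,-1],"spin": 0}
    - {"gripper": 255,"delta_pos": [0,0,-2.5],"spin": 0}
    - {"gripper": 255,"delta_pos": [0,0,-2.5],"spin": 0}
    - {"gripper": 255,"delta_pos": [0,0,-2.5],"spin": 0}
    - {"gripper": 255,"delta_pos": [0,0,-1.5],"spin": 0}

```text
t: 30.85
tool_pos: [0.5684, -0.0275, 0.0269]
tool_rot: [[0.001, 0.1, -0.995], [-0.0, -0.995, -0.1], [-1.0, 0.0, -0.001]]
ft_force: [-1.6, 0.2, 8.3]
finger_gap: 0.0212
```

Call:
play_rows:
  motion:
    - {"gripper": 255,"delta_pos": [0,0,-0.7],"spin": 0}
    - {"gripper": 255,"delta_pos": [0,0,-0.3],"spin": 0}
    - {"gripper": 255,"delta_pos": [0,0,0],"spin": 0}
    - {"gripper": 255,"delta_pos": [0,0,0],"spin": 0}

```text
t: 31.25
tool_pos: [0.5773, -0.0266, 0.0269]
tool_rot: [[0.002, 0.1, -0.995], [-0.0, -0.995, -0.1], [-1.0, 0.0, -0.002]]
ft_force: [1.2, 1.2, 5.0]
finger_gap: 0.0211
```

Call:
play_rows:
  motion:
    - {"gripper": 255,"delta_pos": [0,0,-0.3],"spin": 0}
    - {"gripper": 255,"delta_pos": [0,0,0],"spin": 0}
    - {"gripper": 255,"delta_pos": [0,0,0],"spin": 0}

```text
t: 31.55
tool_pos: [0.5784, -0.0265, 0.0269]
tool_rot: [[-0.002, 0.1, -0.995], [-0.0, -0.995, -0.1], [-1.0, 0.0, 0.002]]
ft_force: [-7.7, 0.2, 12.8]
finger_gap: 0.0208
```

Call:
play_rows:
  motion:
    - {"gripper": 100,"delta_pos": [0,0,0],"spin": 0}
    - {"gripper": 100,"delta_pos": [0,0,0],"spin": 0}
    - {"gripper": 100,"delta_pos": [0,0,0],"spin": 0}
    - {"gripper": 100,"delta_pos": [0,0,0],"spin": 0}
    - {"gripper": 100,"delta_pos": [-1,0,0],"spin": 0}

```text
t: 32.05
tool_pos: [0.578, -0.0261, 0.0347]
tool_rot: [[-0.003, 0.1, -0.995], [0.0, -0.995, -0.1], [-1.0, -0.001, 0.003]]
ft_force: [-0.2, -0.2, 0.2]
finger_gap: 0.0543
```

Call:
play_rows:
  motion:
    - {"gripper": 100,"delta_pos": [-3,0,0],"spin": 0}
    - {"gripper": 50,"delta_pos": [-4,0,0],"spin": 0}
    - {"gripper": 0,"delta_pos": [-4,0,0],"spin": 0}
    - {"gripper": 0,"delta_pos": [-3,0,0],"spin": 0}
    - {"gripper": 0,"delta_pos": [0,0,0],"spin": 0}

```text
t: 32.55
tool_pos: [0.5829, -0.0267, 0.1833]
tool_rot: [[0.01, 0.1, -0.995], [-0.001, -0.995, -0.1], [-1.0, 0.002, -0.01]]
ft_force: [-0.1, -0.0, -0.0]
finger_gap: 0.0841
```

```bash
python3 -c "
from h import *
plan(.392,-.3245,.175,-45,11,4.4)
im=r.capture('wrist');
cv2.imwrite('pics/w20.png',im)"
```

```text
t 32.55 pos [ 0.5829 -0.0267  0.1833] y [ 0.1   -0.995  0.002] z [-0.995 -0.1   -0.01 ] F [-0.1 -0.  -0. ] gap 0.0841 q [-0.13  0.09  1.59 -0.    1.45  1.34]
phi -84.3 d [-19.09 -29.78  -0.83]
[0.1, 3.4, 2.7] -8
[0.1, 3.0, 3.2] -8
[0.1, 2.6, 3.6] -8
[0.1, 2.0, 3.9] -8
[0.1, 1.5, 4.1] -7
[0.1, 1.0, 4.3] 0
[0.1, 1.0, 4.3] 0
[0.1, 0.9, 4.3] 0
[0.0, 0.1, 0.2] 0
[0.0, -0.0, 0.0] 0
[0.0, -0.0, 0.0] 0
```

View pics/w20.png

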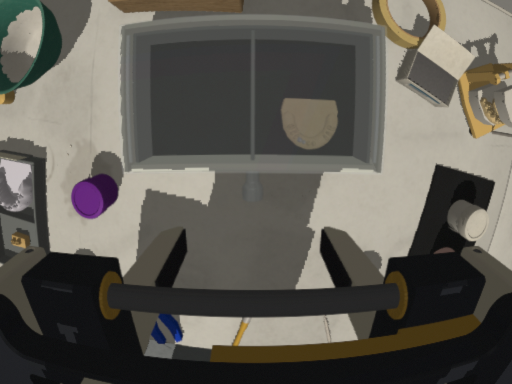

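Drawer is shut with the cast in it. Next is the bottle.

Call:
play_rows:
  motion:
    - {"gripper": 0,"delta_pos": [0,1.8,1.5],"spin": -4}
    - {"gripper": 0,"delta_pos": [0,3.2,3.0],"spin": -8}
    - {"gripper": 0,"delta_pos": [0,2.8,3.4],"spin": -8}
    - {"gripper": 0,"delta_pos": [0,2.3,3.8],"spin": -8}
    - {"gripper": 0,"delta_pos": [0,1.7,4.0],"spin": -8}

```text
t: 33.1
tool_pos: [0.469, -0.1924, 0.1749]
tool_rot: [[-0.002, 0.667, -0.745], [0.001, -0.745, -0.667], [-1.0, -0.002, 0.001]]
ft_force: [0.0, -0.5, 0.9]
finger_gap: 0.0936
```

Call:
play_rows:
  motion:
    - {"gripper": 0,"delta_pos": [0,1.2,4.2],"spin": -3}
    - {"gripper": 0,"delta_pos": [0,1,4.2],"spin": 0}
    - {"gripper": 0,"delta_pos": [0,0.8,3.5],"spin": 0}
    - {"gripper": 0,"delta_pos": [0,0,0],"spin": 0}
    - {"gripper": 0,"delta_pos": [0,0,0],"spin": 0}

```text
t: 33.6
tool_pos: [0.4042, -0.2953, 0.1751]
tool_rot: [[-0.001, 0.699, -0.715], [0.002, -0.715, -0.699], [-1.0, -0.002, -0.0]]
ft_force: [0.3, -0.5, -0.3]
finger_gap: 0.0931
```

```bash
python3 -c "
from h import *
plan(.392,-.3245,.16,-45,3,4.4)
c=r.calibration('wrist')
im=r.capture('wrist');
cv2.imwrite('pics/w21.png',im)
for p in [(.392,-.3245,.125),(.478,-.3275,.085),(.562,-.333,.052)]: print(proj('wrist',p,c))"
```

```text
t 33.6 pos [ 0.4042 -0.2953  0.1751] y [ 0.699 -0.715 -0.002] z [-0.715 -0.699 -0.   ] F [ 0.3 -0.5 -0.3] gap 0.0931 q [-0.73 -0.11  1.81  0.    1.44  0.06]
phi -45.7 d [-1.22 -2.92 -1.51]
[1.5, 1.2, 2.9] -1
[0.0, 0.0, 0.0] 0
[0.0, 0.0, 0.0] 0
(np.float64(268.7614826160851), np.float64(248.5692572543117))
(np.float64(336.80790921360887), np.float64(166.7966918081841))
(np.float64(387.80716373813203), np.float64(108.1565238387353))
```

View pics/w21.png

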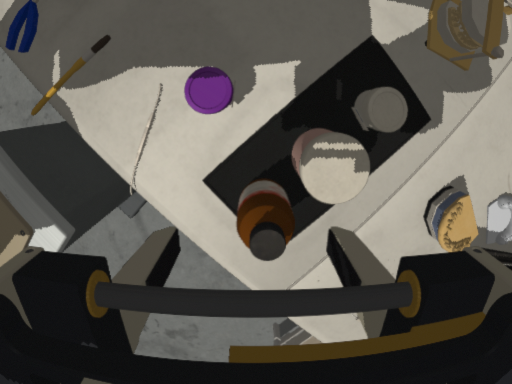

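Call:
play_rows:
  motion:
    - {"gripper": 0,"delta_pos": [0,0.6,1.5],"spin": 0}
    - {"gripper": 0,"delta_pos": [0,0.6,1.4],"spin": -1}
    - {"gripper": 0,"delta_pos": [2,0,0],"spin": 0}
    - {"gripper": 0,"delta_pos": [3,0,0],"spin": 0}
    - {"gripper": 0,"delta_pos": [0,0,0],"spin": 0}

```text
t: 34.15
tool_pos: [0.3913, -0.3207, 0.1216]
tool_rot: [[-0.005, 0.714, -0.7], [0.006, -0.7, -0.714], [-1.0, -0.008, -0.0]]
ft_force: [-0.0, -0.3, -1.1]
finger_gap: 0.0928
```

Call:
play_rows:
  motion:
    - {"gripper": 0,"delta_pos": [0,0,0],"spin": 0}

```text
t: 34.25
tool_pos: [0.393, -0.3227, 0.1258]
tool_rot: [[-0.001, 0.714, -0.7], [0.002, -0.7, -0.714], [-1.0, -0.002, -0.0]]
ft_force: [1.1, -0.2, 0.4]
finger_gap: 0.0931
```

```bash
python3 -c "
from h import *
plan(.3918,-.3245,.0515,-45,3,4.4)"
```

```text
t 34.25 pos [ 0.393  -0.3227  0.1258] y [ 0.714 -0.7   -0.002] z [-0.7   -0.714 -0.   ] F [ 1.1 -0.2  0.4] gap 0.0931 q [-0.79 -0.05  1.85  0.    1.35 -0.01]
phi -44.4 d [-0.12 -0.18 -7.43]
[4.4, 0.0, 0.1] 1
[3.0, 0.0, 0.1] 0
[0.0, 0.0, 0.0] 0
```

Call:
play_rows:
  motion:
    - {"gripper": 0,"delta_pos": [2,0,0.2],"spin": 0}
    - {"gripper": 0,"delta_pos": [3,0,0],"spin": 0}
    - {"gripper": 0,"delta_pos": [2,0,0],"spin": 0}
    - {"gripper": 0,"delta_pos": [0.3,0,0],"spin": 0}
    - {"gripper": 100,"delta_pos": [0,0,0],"spin": 0}

```text
t: 34.75
tool_pos: [0.3921, -0.3256, 0.0542]
tool_rot: [[0.0, 0.713, -0.701], [-0.0, -0.701, -0.713], [-1.0, 0.001, -0.0]]
ft_force: [-0.0, 0.1, 0.2]
finger_gap: 0.0884
```

Call:
play_rows:
  motion:
    - {"gripper": 255,"delta_pos": [0,0,0],"spin": 0}
    - {"gripper": 255,"delta_pos": [0,0,0],"spin": 0}
    - {"gripper": 255,"delta_pos": [0,0,0],"spin": 0}
    - {"gripper": 255,"delta_pos": [0,0,0],"spin": 0}
    - {"gripper": 255,"delta_pos": [0,0,0],"spin": 0}

```text
t: 35.25
tool_pos: [0.3916, -0.3258, 0.0537]
tool_rot: [[0.0, 0.713, -0.701], [-0.0, -0.701, -0.713], [-1.0, 0.001, -0.0]]
ft_force: [-1.1, 0.1, 3.6]
finger_gap: 0.0555
```

Call:
play_rows:
  motion:
    - {"gripper": 255,"delta_pos": [0,0,0],"spin": 0}
    - {"gripper": 255,"delta_pos": [0,0,0],"spin": 0}
    - {"gripper": 255,"delta_pos": [0,0,0],"spin": 0}

```text
t: 35.55
tool_pos: [0.3916, -0.3258, 0.0537]
tool_rot: [[0.0, 0.713, -0.701], [-0.0, -0.701, -0.713], [-1.0, 0.001, 0.0]]
ft_force: [-2.1, 1.4, 5.6]
finger_gap: 0.0553
```

Call:
play_rows:
  motion:
    - {"gripper": 255,"delta_pos": [-1,0,0],"spin": 0}
    - {"gripper": 255,"delta_pos": [-3,0,0],"spin": 0}
    - {"gripper": 255,"delta_pos": [-3,0,0],"spin": 0}
    - {"gripper": 255,"delta_pos": [-1,-1,-2],"spin": 0}
    - {"gripper": 255,"delta_pos": [0,-1.9,-3.5],"spin": 0}

```text
t: 36.05
tool_pos: [0.4103, -0.268, 0.1361]
tool_rot: [[0.003, 0.711, -0.703], [-0.004, -0.703, -0.711], [-1.0, 0.005, 0.0]]
ft_force: [1.3, 1.2, -2.9]
finger_gap: 0.0556
```

Call:
play_rows:
  motion:
    - {"gripper": 255,"delta_pos": [0,-1.9,-3.5],"spin": 0}
    - {"gripper": 255,"delta_pos": [0,-1.9,-3.5],"spin": 0}
    - {"gripper": 255,"delta_pos": [0,-1.9,-3.5],"spin": 0}
    - {"gripper": 255,"delta_pos": [0,-1.9,-3.5],"spin": 0}
    - {"gripper": 255,"delta_pos": [0,-1.9,-3.5],"spin": 0}

```text
t: 36.55
tool_pos: [0.4642, -0.073, 0.1333]
tool_rot: [[-0.0, 0.713, -0.701], [0.0, -0.701, -0.713], [-1.0, -0.0, 0.0]]
ft_force: [1.2, -0.8, -1.9]
finger_gap: 0.0556
```

Call:
play_rows:
  motion:
    - {"gripper": 255,"delta_pos": [0,-1.9,-3.5],"spin": 0}
    - {"gripper": 255,"delta_pos": [0,-1.9,-3.5],"spin": 0}
    - {"gripper": 255,"delta_pos": [0,-1.6,-3.2],"spin": 0}
    - {"gripper": 255,"delta_pos": [0,-0.8,-1.6],"spin": 0}
    - {"gripper": 255,"delta_pos": [0,0,0],"spin": 0}

```text
t: 37.05
tool_pos: [0.5028, 0.0552, 0.1331]
tool_rot: [[-0.001, 0.715, -0.699], [0.001, -0.699, -0.715], [-1.0, -0.001, -0.0]]
ft_force: [0.2, 0.4, -1.9]
finger_gap: 0.0551
```

Call:
play_rows:
  motion:
    - {"gripper": 255,"delta_pos": [0,0,0],"spin": 0}

```text
t: 37.15
tool_pos: [0.5024, 0.053, 0.1329]
tool_rot: [[-0.001, 0.714, -0.7], [-0.0, -0.7, -0.714], [-1.0, -0.0, 0.001]]
ft_force: [0.2, 0.2, -2.8]
finger_gap: 0.0556
```

```bash
python3 -c "
from h import *
plan(.5078,.0652,.0512,-45,3,4.4)"
```

```text
t 37.15 pos [0.5024 0.053  0.1329] y [ 0.714 -0.7   -0.   ] z [-0.7   -0.714  0.001] F [ 0.2  0.2 -2.8] gap 0.0556 q [ 0.   -0.07  1.85 -0.    1.36  0.78]
phi -44.5 d [ 0.54  1.22 -8.17]
[4.3, -0.2, -0.7] 1
[3.9, -0.3, -0.5] 0
[-0.0, 0.0, -0.0] 0
```

Call:
play_rows:
  motion:
    - {"gripper": 255,"delta_pos": [0,-0.5,-1.2],"spin": 0}
    - {"gripper": 255,"delta_pos": [3,0,0],"spin": 0}
    - {"gripper": 255,"delta_pos": [3,0,0],"spin": 0}
    - {"gripper": 255,"delta_pos": [1.5,0,0],"spin": 0}
    - {"gripper": 255,"delta_pos": [0.5,0,0],"spin": 0}

```text
t: 37.65
tool_pos: [0.506, 0.0646, 0.0511]
tool_rot: [[-0.004, 0.712, -0.702], [-0.0, -0.702, -0.712], [-1.0, -0.003, 0.003]]
ft_force: [-0.3, 0.5, -2.5]
finger_gap: 0.0554
```

Call:
play_rows:
  motion:
    - {"gripper": 255,"delta_pos": [0,0,0],"spin": 0}
    - {"gripper": 255,"delta_pos": [0,0,0],"spin": 0}
    - {"gripper": 255,"delta_pos": [0,0,0],"spin": 0}

```text
t: 37.95
tool_pos: [0.509, 0.065, 0.0548]
tool_rot: [[0.003, 0.713, -0.701], [0.0, -0.701, -0.713], [-1.0, 0.002, -0.002]]
ft_force: [0.2, -0.3, -3.0]
finger_gap: 0.0553
```

Call:
play_rows:
  motion:
    - {"gripper": 255,"delta_pos": [0.2,0,0],"spin": 0}
    - {"gripper": 255,"delta_pos": [0,0,0],"spin": 0}
    - {"gripper": 255,"delta_pos": [0,0,0],"spin": 0}
    - {"gripper": 255,"delta_pos": [0,0,0],"spin": 0}
    - {"gripper": 255,"delta_pos": [0,0,0],"spin": 0}

```text
t: 38.45
tool_pos: [0.5076, 0.065, 0.0512]
tool_rot: [[-0.0, 0.713, -0.701], [-0.0, -0.701, -0.713], [-1.0, -0.0, 0.0]]
ft_force: [-0.2, 0.6, -3.0]
finger_gap: 0.055
```

Call:
play_rows:
  motion:
    - {"gripper": 255,"delta_pos": [0.1,0,0],"spin": 0}
    - {"gripper": 255,"delta_pos": [0,0,0],"spin": 0}
    - {"gripper": 255,"delta_pos": [0,0,0],"spin": 0}

```text
t: 38.75
tool_pos: [0.5079, 0.0651, 0.0507]
tool_rot: [[0.0, 0.713, -0.701], [0.0, -0.701, -0.713], [-1.0, 0.0, -0.0]]
ft_force: [-2.3, 0.5, 4.7]
finger_gap: 0.0553
```

Call:
play_rows:
  motion:
    - {"gripper": 50,"delta_pos": [0,0,0],"spin": 0}
    - {"gripper": 0,"delta_pos": [0,0,0],"spin": 0}
    - {"gripper": 0,"delta_pos": [0,0,0],"spin": 0}
    - {"gripper": 0,"delta_pos": [0,0,0],"spin": 0}
    - {"gripper": 0,"delta_pos": [-2,0,0],"spin": 0}

```text
t: 39.25
tool_pos: [0.5052, 0.0649, 0.0675]
tool_rot: [[-0.005, 0.713, -0.701], [-0.0, -0.701, -0.713], [-1.0, -0.004, 0.004]]
ft_force: [-0.3, 0.3, 0.9]
finger_gap: 0.09
```

Call:
play_rows:
  motion:
    - {"gripper": 0,"delta_pos": [-4,0,0],"spin": 0}
    - {"gripper": 0,"delta_pos": [-4,0,0],"spin": 0}
    - {"gripper": 0,"delta_pos": [-2,1,1.2],"spin": 0}
    - {"gripper": 0,"delta_pos": [0,2.9,3.4],"spin": 0}
    - {"gripper": 0,"delta_pos": [0,2.9,3.4],"spin": 0}

```text
t: 39.75
tool_pos: [0.5008, -0.0404, 0.1716]
tool_rot: [[0.003, 0.715, -0.699], [-0.001, -0.699, -0.715], [-1.0, 0.002, -0.002]]
ft_force: [0.9, -0.5, -0.5]
finger_gap: 0.093
```

Call:
play_rows:
  motion:
    - {"gripper": 0,"delta_pos": [0,2.9,3.4],"spin": 0}
    - {"gripper": 0,"delta_pos": [0,2.9,3.4],"spin": 0}
    - {"gripper": 0,"delta_pos": [0,2.9,3.4],"spin": 0}
    - {"gripper": 0,"delta_pos": [0,2.9,3.4],"spin": 0}
    - {"gripper": 0,"delta_pos": [0,2.9,3.4],"spin": 0}

```text
t: 40.25
tool_pos: [0.4838, -0.2645, 0.1702]
tool_rot: [[0.0, 0.713, -0.701], [-0.0, -0.701, -0.713], [-1.0, 0.0, -0.0]]
ft_force: [0.1, 0.2, 0.6]
finger_gap: 0.0931
```

Call:
play_rows:
  motion:
    - {"gripper": 0,"delta_pos": [0,2,2.4],"spin": 0}
    - {"gripper": 0,"delta_pos": [0,1,1.2],"spin": 0}
    - {"gripper": 0,"delta_pos": [2,0,0],"spin": 0}
    - {"gripper": 0,"delta_pos": [0,0,0],"spin": 0}
    - {"gripper": 0,"delta_pos": [0,0,0],"spin": 0}

```text
t: 40.75
tool_pos: [0.4801, -0.3082, 0.1497]
tool_rot: [[-0.001, 0.713, -0.701], [0.001, -0.701, -0.713], [-1.0, -0.002, -0.0]]
ft_force: [1.1, -1.0, 0.2]
finger_gap: 0.0932
```

```bash
python3 -c "
from h import *
plan(.478,-.3275,.045,-45,3,4.4)
c=r.calibration('wrist')
im=r.capture('wrist');
cv2.imwrite('pics/w22.png',im)
for p in [(.478,-.3275,.085),(.562,-.333,.052)]: print(proj('wrist',p,c))"
```

```text
t 40.75 pos [ 0.4801 -0.3082  0.1497] y [ 0.713 -0.701 -0.002] z [-0.701 -0.713 -0.   ] F [ 1.1 -1.   0.2] gap 0.0932 q [-0.66  0.1   1.65  0.    1.4   0.12]
phi -44.5 d [ -0.21  -1.93 -10.47]
[4.3, 0.5, 0.6] 1
[4.3, 0.5, 0.6] 0
[1.9, 0.2, 0.3] 0
(np.float64(267.8331485167839), np.float64(225.7367452651926))
(np.float64(336.4232704182784), np.float64(154.9974313699919))
```

View pics/w22.png

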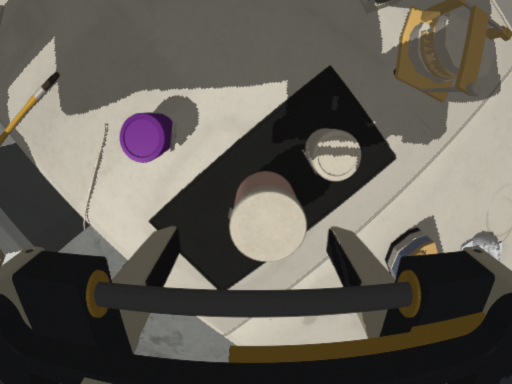

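Call:
play_rows:
  motion:
    - {"gripper": 0,"delta_pos": [1,1.2,1.5],"spin": 0}
    - {"gripper": 0,"delta_pos": [3,0,0],"spin": 0}
    - {"gripper": 0,"delta_pos": [3,0,0],"spin": 0}
    - {"gripper": 0,"delta_pos": [2.4,0,0],"spin": 0}
    - {"gripper": 0,"delta_pos": [1,0,0],"spin": 0}

```text
t: 41.3
tool_pos: [0.4777, -0.3268, 0.0443]
tool_rot: [[-0.002, 0.714, -0.701], [0.002, -0.701, -0.714], [-1.0, -0.003, 0.0]]
ft_force: [-1.1, 0.7, 0.5]
finger_gap: 0.0932
```

Call:
play_rows:
  motion:
    - {"gripper": 100,"delta_pos": [0,0,0],"spin": 0}
    - {"gripper": 255,"delta_pos": [0,0,0],"spin": 0}
    - {"gripper": 255,"delta_pos": [0,0,0],"spin": 0}
    - {"gripper": 255,"delta_pos": [0,0,0],"spin": 0}
    - {"gripper": 255,"delta_pos": [0,0,0],"spin": 0}

```text
t: 41.8
tool_pos: [0.4794, -0.3291, 0.0479]
tool_rot: [[0.002, 0.713, -0.701], [-0.002, -0.701, -0.713], [-1.0, 0.003, -0.0]]
ft_force: [-0.4, 1.5, 6.5]
finger_gap: 0.0657
```

Call:
play_rows:
  motion:
    - {"gripper": 255,"delta_pos": [0,0,0],"spin": 0}
    - {"gripper": 255,"delta_pos": [0,0,0],"spin": 0}
    - {"gripper": 255,"delta_pos": [0,0,0],"spin": 0}

```text
t: 42.1
tool_pos: [0.4793, -0.3291, 0.0479]
tool_rot: [[0.002, 0.713, -0.701], [-0.001, -0.701, -0.713], [-1.0, 0.002, -0.0]]
ft_force: [-0.7, 1.2, 7.1]
finger_gap: 0.0658
```

Call:
play_rows:
  motion:
    - {"gripper": 255,"delta_pos": [-1,0,0],"spin": 0}
    - {"gripper": 255,"delta_pos": [-3,0,0],"spin": 0}
    - {"gripper": 255,"delta_pos": [-3,-0.5,-0.6],"spin": 0}
    - {"gripper": 255,"delta_pos": [-1,-1.9,-2],"spin": 0}
    - {"gripper": 255,"delta_pos": [0,-2.9,-3],"spin": 0}

```text
t: 42.6
tool_pos: [0.4813, -0.2531, 0.1297]
tool_rot: [[0.005, 0.711, -0.703], [-0.003, -0.703, -0.711], [-1.0, 0.006, -0.001]]
ft_force: [0.4, 0.9, -2.2]
finger_gap: 0.0656
```

Call:
play_rows:
  motion:
    - {"gripper": 255,"delta_pos": [0,-2.9,-3],"spin": 0}
    - {"gripper": 255,"delta_pos": [0,-2.9,-3],"spin": 0}
    - {"gripper": 255,"delta_pos": [0,-2.9,-3],"spin": 0}
    - {"gripper": 255,"delta_pos": [0,-2.7,-2.8],"spin": 0}
    - {"gripper": 255,"delta_pos": [0,-1.8,-2],"spin": 0}

```text
t: 43.1
tool_pos: [0.4821, -0.058, 0.1267]
tool_rot: [[0.0, 0.714, -0.7], [0.0, -0.7, -0.714], [-1.0, -0.0, -0.0]]
ft_force: [-0.2, 0.2, -1.3]
finger_gap: 0.0653
```

Call:
play_rows:
  motion:
    - {"gripper": 255,"delta_pos": [0,-1,-1.1],"spin": 0}
    - {"gripper": 255,"delta_pos": [2,0,0],"spin": 0}
    - {"gripper": 255,"delta_pos": [0,0,0],"spin": 0}
    - {"gripper": 255,"delta_pos": [0,0,0],"spin": 0}

```text
t: 43.5
tool_pos: [0.4826, -0.0456, 0.1062]
tool_rot: [[-0.001, 0.713, -0.701], [0.0, -0.701, -0.713], [-1.0, -0.001, 0.001]]
ft_force: [0.5, -0.0, -1.5]
finger_gap: 0.0656
```

```bash
python3 -c "
from h import *
plan(.484,-.0362,.045,-45,3,4.4)"
```

```text
t 43.5 pos [ 0.4826 -0.0456  0.1062] y [ 0.713 -0.701 -0.001] z [-0.701 -0.713  0.001] F [ 0.5 -0.  -1.5] gap 0.0656 q [-0.2  -0.1   1.93 -0.    1.31  0.58]
phi -44.5 d [ 0.14  0.94 -6.12]
[4.3, -0.4, -0.5] 0
[1.8, -0.2, -0.3] 0
[0.0, 0.0, 0.0] 0
```

Call:
play_rows:
  motion:
    - {"gripper": 255,"delta_pos": [0.5,-0.5,-0.8],"spin": 0}
    - {"gripper": 255,"delta_pos": [2.5,0,0],"spin": 0}
    - {"gripper": 255,"delta_pos": [2,0,0],"spin": 0}
    - {"gripper": 255,"delta_pos": [0.8,0,0],"spin": 0}
    - {"gripper": 255,"delta_pos": [0,0,0],"spin": 0}

```text
t: 44.0
tool_pos: [0.4843, -0.0361, 0.0472]
tool_rot: [[-0.002, 0.713, -0.701], [0.001, -0.701, -0.713], [-1.0, -0.002, 0.001]]
ft_force: [-0.8, -0.1, -2.3]
finger_gap: 0.0654
```

Call:
play_rows:
  motion:
    - {"gripper": 255,"delta_pos": [0,0,0],"spin": 0}
    - {"gripper": 255,"delta_pos": [0,0,0],"spin": 0}
    - {"gripper": 255,"delta_pos": [0,0,0],"spin": 0}
    - {"gripper": 255,"delta_pos": [0,0,0],"spin": 0}

```text
t: 44.4
tool_pos: [0.4857, -0.0364, 0.0489]
tool_rot: [[0.001, 0.713, -0.701], [-0.0, -0.701, -0.713], [-1.0, 0.001, -0.001]]
ft_force: [-0.2, 0.3, -2.2]
finger_gap: 0.0656
```

Call:
play_rows:
  motion:
    - {"gripper": 255,"delta_pos": [0.3,0,0],"spin": 0}
    - {"gripper": 255,"delta_pos": [0,0,0],"spin": 0}
    - {"gripper": 255,"delta_pos": [0,0,0],"spin": 0}
    - {"gripper": 255,"delta_pos": [0,0,0],"spin": 0}

```text
t: 44.8
tool_pos: [0.4851, -0.0363, 0.0451]
tool_rot: [[-0.0, 0.713, -0.701], [0.0, -0.701, -0.713], [-1.0, -0.0, 0.0]]
ft_force: [-0.2, -0.0, -2.2]
finger_gap: 0.0658
```

Call:
play_rows:
  motion:
    - {"gripper": 255,"delta_pos": [0.1,0,0],"spin": 0}
    - {"gripper": 255,"delta_pos": [0,0,0],"spin": 0}
    - {"gripper": 255,"delta_pos": [0,0,0],"spin": 0}

```text
t: 45.1
tool_pos: [0.4853, -0.0362, 0.045]
tool_rot: [[0.0, 0.713, -0.701], [0.0, -0.701, -0.713], [-1.0, -0.0, -0.0]]
ft_force: [-4.1, 2.3, 5.9]
finger_gap: 0.0655
```

Call:
play_rows:
  motion:
    - {"gripper": 50,"delta_pos": [0,0,0],"spin": 0}
    - {"gripper": 0,"delta_pos": [0,0,0],"spin": 0}
    - {"gripper": 0,"delta_pos": [0,0,0],"spin": 0}
    - {"gripper": 0,"delta_pos": [0,0,0],"spin": 0}
    - {"gripper": 0,"delta_pos": [-2,0,0],"spin": 0}

```text
t: 45.6
tool_pos: [0.4828, -0.0359, 0.0616]
tool_rot: [[-0.005, 0.713, -0.701], [0.001, -0.701, -0.713], [-1.0, -0.004, 0.003]]
ft_force: [0.1, 0.6, 0.1]
finger_gap: 0.0923
```

Call:
play_rows:
  motion:
    - {"gripper": 0,"delta_pos": [-4,0,0],"spin": 0}
    - {"gripper": 0,"delta_pos": [-4,0,0],"spin": 0}
    - {"gripper": 0,"delta_pos": [0,2,1.2],"spin": 0}
    - {"gripper": 0,"delta_pos": [0,3.7,2.2],"spin": 0}
    - {"gripper": 0,"delta_pos": [0,3.7,2.2],"spin": 0}

```text
t: 46.1
tool_pos: [0.5136, -0.143, 0.1449]
tool_rot: [[0.002, 0.714, -0.7], [-0.0, -0.7, -0.714], [-1.0, 0.001, -0.001]]
ft_force: [0.1, -0.8, 0.2]
finger_gap: 0.0931
```

Call:
play_rows:
  motion:
    - {"gripper": 0,"delta_pos": [0,3.7,2.2],"spin": 0}
    - {"gripper": 0,"delta_pos": [0,3.7,2.2],"spin": 0}
    - {"gripper": 0,"delta_pos": [0,3.7,2.2],"spin": 0}
    - {"gripper": 0,"delta_pos": [0,2.5,1.6],"spin": 0}
    - {"gripper": 0,"delta_pos": [0,1.5,0.9],"spin": 0}

```text
t: 46.6
tool_pos: [0.5567, -0.3156, 0.1437]
tool_rot: [[-0.0, 0.712, -0.703], [-0.0, -0.703, -0.712], [-1.0, -0.0, 0.0]]
ft_force: [0.3, 0.9, 0.2]
finger_gap: 0.093
```

Call:
play_rows:
  motion:
    - {"gripper": 0,"delta_pos": [3,1,0.5],"spin": 0}
    - {"gripper": 0,"delta_pos": [2,0,0],"spin": 0}
    - {"gripper": 0,"delta_pos": [0,0,0],"spin": 0}
    - {"gripper": 0,"delta_pos": [0,0,0],"spin": 0}

```text
t: 47.0
tool_pos: [0.5601, -0.3231, 0.0939]
tool_rot: [[-0.001, 0.713, -0.701], [0.001, -0.701, -0.713], [-1.0, -0.001, 0.0]]
ft_force: [0.9, 0.2, 0.8]
finger_gap: 0.0928
```

```bash
python3 -c "
from h import *
plan(.562,-.333,.0135,-45,3,4.4)
c=r.calibration('wrist')
im=r.capture('wrist');
cv2.imwrite('pics/w23.png',im)
for p in [(.562,-.333,.052)]: print(proj('wrist',p,c))"
```

```text
t 47.0 pos [ 0.5601 -0.3231  0.0939] y [ 0.713 -0.701 -0.001] z [-0.701 -0.713  0.   ] F [0.9 0.2 0.8] gap 0.0928 q [-0.6   0.34  1.48  0.    1.33  0.17]
phi -44.5 d [ 0.19 -0.99 -8.04]
[4.4, 0.5, 0.3] 0
[3.6, 0.3, 0.3] 0
[0.0, 0.0, -0.0] 0
(np.float64(264.43897254296496), np.float64(225.62832061723725))
```

View pics/w23.png

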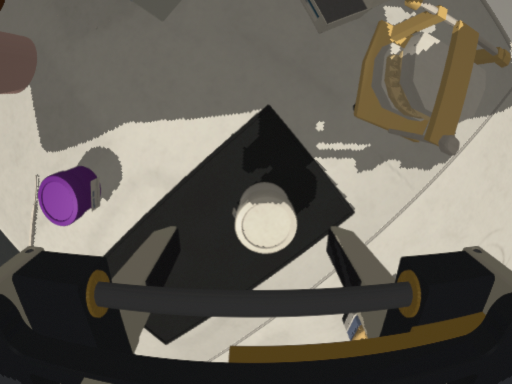

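Call:
play_rows:
  motion:
    - {"gripper": 0,"delta_pos": [1,0.8,0.5],"spin": 0}
    - {"gripper": 0,"delta_pos": [3,0,0],"spin": 0}
    - {"gripper": 0,"delta_pos": [3,0,0],"spin": 0}
    - {"gripper": 0,"delta_pos": [1,0,0],"spin": 0}
    - {"gripper": 100,"delta_pos": [0,0,0],"spin": 0}

```text
t: 47.55
tool_pos: [0.5615, -0.3321, 0.0125]
tool_rot: [[-0.003, 0.713, -0.701], [0.002, -0.701, -0.713], [-1.0, -0.003, 0.001]]
ft_force: [-0.3, 0.4, -0.0]
finger_gap: 0.0884
```

Call:
play_rows:
  motion:
    - {"gripper": 255,"delta_pos": [0,0,0],"spin": 0}
    - {"gripper": 255,"delta_pos": [0,0,0],"spin": 0}
    - {"gripper": 255,"delta_pos": [0,0,0],"spin": 0}
    - {"gripper": 255,"delta_pos": [0,0,0],"spin": 0}
    - {"gripper": 255,"delta_pos": [0,0,0],"spin": 0}

```text
t: 48.05
tool_pos: [0.5629, -0.3329, 0.0148]
tool_rot: [[0.001, 0.713, -0.701], [-0.001, -0.701, -0.713], [-1.0, 0.001, -0.0]]
ft_force: [0.5, -0.5, 0.8]
finger_gap: 0.0493
```

Call:
play_rows:
  motion:
    - {"gripper": 255,"delta_pos": [0,0,0],"spin": 0}
    - {"gripper": 255,"delta_pos": [0,0,0],"spin": 0}
    - {"gripper": 255,"delta_pos": [0,0,0],"spin": 0}

```text
t: 48.35
tool_pos: [0.5629, -0.3329, 0.0147]
tool_rot: [[0.001, 0.713, -0.701], [-0.0, -0.701, -0.713], [-1.0, 0.001, -0.0]]
ft_force: [-1.0, 0.6, 4.2]
finger_gap: 0.0475
```

Call:
play_rows:
  motion:
    - {"gripper": 255,"delta_pos": [-1,0,0],"spin": 0}
    - {"gripper": 255,"delta_pos": [-3,0,0],"spin": 0}
    - {"gripper": 255,"delta_pos": [-3,-0.6,-0.4],"spin": 0}
    - {"gripper": 255,"delta_pos": [0,-2,-1.4],"spin": 0}
    - {"gripper": 255,"delta_pos": [0,-3.3,-2.3],"spin": 0}

```text
t: 48.85
tool_pos: [0.5503, -0.2637, 0.0865]
tool_rot: [[0.003, 0.711, -0.703], [-0.002, -0.703, -0.711], [-1.0, 0.004, -0.001]]
ft_force: [0.7, 0.6, -0.9]
finger_gap: 0.0477
```

Call:
play_rows:
  motion:
    - {"gripper": 255,"delta_pos": [0,-3.3,-2.3],"spin": 0}
    - {"gripper": 255,"delta_pos": [0,-3.3,-2.3],"spin": 0}
    - {"gripper": 255,"delta_pos": [0,-2.2,-1.4],"spin": 0}
    - {"gripper": 255,"delta_pos": [0,-1.2,-0.8],"spin": 0}
    - {"gripper": 255,"delta_pos": [1.5,0,0],"spin": 0}

```text
t: 49.35
tool_pos: [0.5274, -0.1428, 0.0712]
tool_rot: [[0.004, 0.714, -0.7], [-0.001, -0.7, -0.714], [-1.0, 0.004, -0.002]]
ft_force: [1.2, 0.1, -0.4]
finger_gap: 0.0476
```

Call:
play_rows:
  motion:
    - {"gripper": 255,"delta_pos": [0,0,0],"spin": 0}
    - {"gripper": 255,"delta_pos": [0,0,0],"spin": 0}
    - {"gripper": 255,"delta_pos": [0,0,0],"spin": 0}

```text
t: 49.65
tool_pos: [0.5258, -0.1446, 0.069]
tool_rot: [[-0.0, 0.712, -0.702], [-0.0, -0.702, -0.712], [-1.0, -0.0, 0.0]]
ft_force: [-0.1, 0.3, -0.5]
finger_gap: 0.0479
```

```bash
python3 -c "
from h import *
plan(.524,-.1332,.012,-44.5,3,4.4)"
```

```text
t 49.65 pos [ 0.5258 -0.1446  0.069 ] y [ 0.712 -0.702 -0.   ] z [-0.702 -0.712  0.   ] F [-0.1  0.3 -0.5] gap 0.0479 q [-0.36  0.11  1.79 -0.    1.24  0.42]
phi -44.6 d [-0.18  1.14 -5.7 ]
[4.3, -0.7, -0.5] 0
[1.4, -0.2, -0.2] 0
[0.0, -0.0, 0.0] 0
```

Call:
play_rows:
  motion:
    - {"gripper": 255,"delta_pos": [0.5,-0.9,-0.7],"spin": 0}
    - {"gripper": 255,"delta_pos": [2.5,0,0],"spin": 0}
    - {"gripper": 255,"delta_pos": [2,0,0],"spin": 0}
    - {"gripper": 255,"delta_pos": [0.5,0,0],"spin": 0}
    - {"gripper": 255,"delta_pos": [0,0,0],"spin": 0}

```text
t: 50.15
tool_pos: [0.5233, -0.1316, 0.0134]
tool_rot: [[-0.002, 0.713, -0.701], [0.001, -0.701, -0.713], [-1.0, -0.002, 0.001]]
ft_force: [-0.2, 0.0, -0.7]
finger_gap: 0.0475
```

Call:
play_rows:
  motion:
    - {"gripper": 255,"delta_pos": [0,0,0],"spin": 0}
    - {"gripper": 255,"delta_pos": [0,0,0],"spin": 0}
    - {"gripper": 255,"delta_pos": [0,0,0],"spin": 0}
    - {"gripper": 255,"delta_pos": [0,0,0],"spin": 0}

```text
t: 50.55
tool_pos: [0.5246, -0.1323, 0.0147]
tool_rot: [[0.001, 0.713, -0.701], [-0.0, -0.701, -0.713], [-1.0, 0.001, -0.0]]
ft_force: [0.7, 1.2, -1.0]
finger_gap: 0.0475
```

Call:
play_rows:
  motion:
    - {"gripper": 255,"delta_pos": [0.2,0,0],"spin": 0}
    - {"gripper": 255,"delta_pos": [0,0,0],"spin": 0}
    - {"gripper": 255,"delta_pos": [0,0,0],"spin": 0}
    - {"gripper": 255,"delta_pos": [0,0,0],"spin": 0}

```text
t: 50.95
tool_pos: [0.5241, -0.1322, 0.0121]
tool_rot: [[-0.0, 0.713, -0.701], [0.0, -0.701, -0.713], [-1.0, -0.0, 0.0]]
ft_force: [-0.6, -0.4, 0.2]
finger_gap: 0.0477
```

Call:
play_rows:
  motion:
    - {"gripper": 100,"delta_pos": [0,0,0],"spin": 0}
    - {"gripper": 0,"delta_pos": [0,0,0],"spin": 0}
    - {"gripper": 0,"delta_pos": [0,0,0],"spin": 0}
    - {"gripper": 0,"delta_pos": [0,0,0],"spin": 0}
    - {"gripper": 0,"delta_pos": [0,0,0],"spin": 0}

```text
t: 51.45
tool_pos: [0.5242, -0.1322, 0.0122]
tool_rot: [[0.0, 0.713, -0.701], [-0.0, -0.701, -0.713], [-1.0, 0.0, -0.0]]
ft_force: [-0.3, 0.9, -0.4]
finger_gap: 0.0831
```

Call:
play_rows:
  motion:
    - {"gripper": 0,"delta_pos": [-1,0,0],"spin": 0}
    - {"gripper": 0,"delta_pos": [-3,0,0],"spin": 0}
    - {"gripper": 0,"delta_pos": [-4,0,0],"spin": 0}
    - {"gripper": 0,"delta_pos": [-4,0,0],"spin": 0}
    - {"gripper": 0,"delta_pos": [-4,2,1],"spin": 0}

```text
t: 51.95
tool_pos: [0.5309, -0.1516, 0.1744]
tool_rot: [[-0.0, 0.714, -0.7], [0.001, -0.7, -0.714], [-1.0, -0.001, -0.001]]
ft_force: [1.3, -0.1, 0.1]
finger_gap: 0.093
```

Call:
play_rows:
  motion:
    - {"gripper": 0,"delta_pos": [0,4,3],"spin": 0}
    - {"gripper": 0,"delta_pos": [0,4,3],"spin": 0}
    - {"gripper": 0,"delta_pos": [0,4,3],"spin": 0}
    - {"gripper": 0,"delta_pos": [0,4,3],"spin": 0}
    - {"gripper": 0,"delta_pos": [0,0,0],"spin": 0}

```text
t: 52.45
tool_pos: [0.5602, -0.3568, 0.1713]
tool_rot: [[-0.001, 0.709, -0.705], [-0.001, -0.705, -0.709], [-1.0, 0.0, 0.002]]
ft_force: [-0.6, 0.3, -0.5]
finger_gap: 0.0933
```

Run:
```python
from h import *
st()
t=r.capture('top'); s=r.capture('scene')
cv2.imwrite('pics/t9.png',t);cv2.imwrite('pics/s9.png',s)
a=cv2.imread('pics/top0.png')
c=lambda im:cv2.resize(im[115:275,95:315],None,fx=3.5,fy=3.5,interpolation=2)[:560]
cv2.imwrite('pics/t9c.png',c(t)); 
cv2.imwrite('pics/cmp.png',np.vstack([cv2.resize(x[185:245,205:315],None,fx=4.5,fy=4.5,interpolation=2) for x in (a,t)]))
```

```text
t 52.45 pos [ 0.5602 -0.3568  0.1713] y [ 0.709 -0.705  0.   ] z [-0.705 -0.709  0.002] F [-0.6  0.3 -0.5] gap 0.0933 q [-0.64  0.33  1.35 -0.    1.47  0.14]
```

View pics/t9c.png

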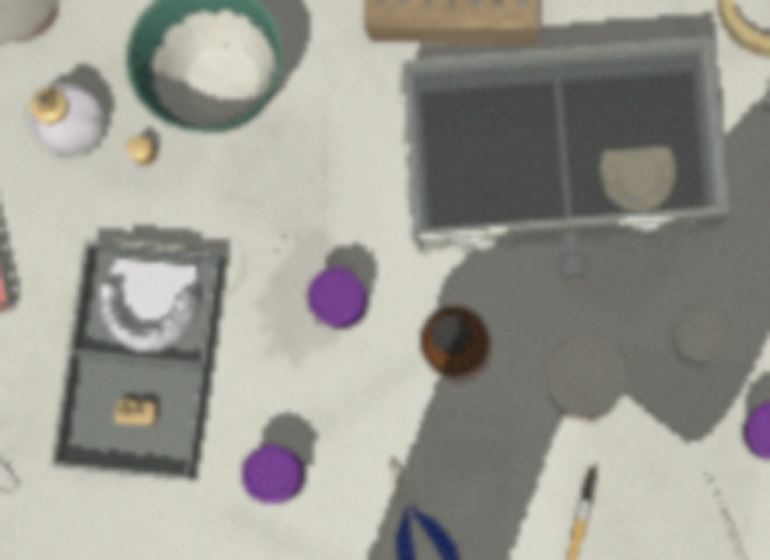

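View pics/cmp.png

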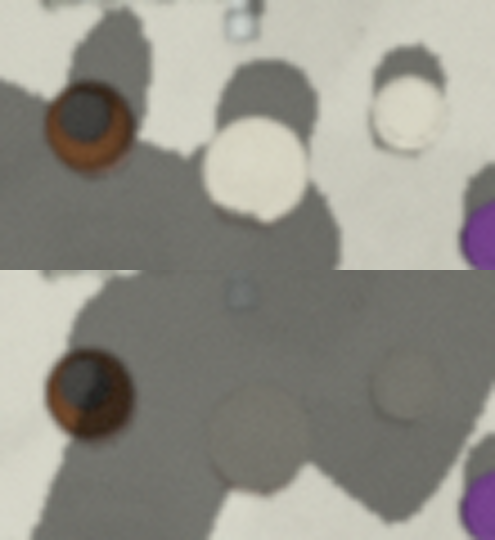

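View pics/s9.png

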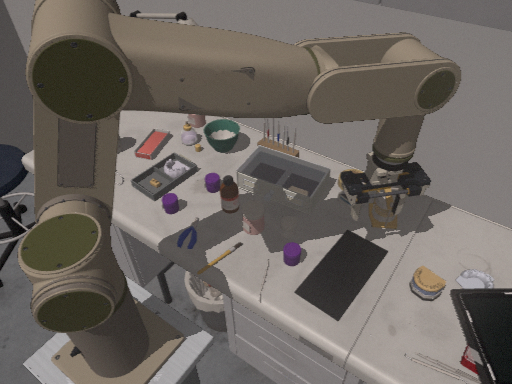

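Call:
play_rows:
  motion:
    - {"gripper": 0,"delta_pos": [0,0,0],"spin": 0}
    - {"gripper": 0,"delta_pos": [0,0,0],"spin": 0}

```text
t: 52.75
tool_pos: [0.5617, -0.3498, 0.1729]
tool_rot: [[0.001, 0.714, -0.7], [-0.0, -0.7, -0.714], [-1.0, 0.001, -0.0]]
ft_force: [0.2, -0.0, 0.4]
finger_gap: 0.0929
```

```bash
python3 -c "
from h import *
st(); print(r.finish_job())"
```

```text
t 52.75 pos [ 0.5617 -0.3498  0.1729] y [ 0.714 -0.7    0.001] z [-0.7   -0.714 -0.   ] F [ 0.2 -0.   0.4] gap 0.0929 q [-0.63  0.32  1.36  0.    1.47  0.14]
the job is handed in; nothing more can be done
None
```

I finished the whole sequence in order and handed the job in at 52.75 s. The pot, jar and bottle went onto the mat, and I pulled the drawer out about 110 mm. The die segment then went, teeth up, into the empty near half of the tray. I pushed the drawer home until it met its stop (about 8 N) and put the bottle, jar and pot back.

**Containers:** in the final top view against the first one, the bottle, jar and pot sit within about 1–2 mm of where they started, and all stand upright.

**Drawer and tray:** the knob is back in its starting place with the arch cast still in the drawer. The segment stands in the empty half of the tray.

**Robot:** it is clear of everything, with the gripper open.

**Readings that disagreed:** the wrist camera read positions about 3–5 mm farther out than the top camera, so I worked with values in between. The gripper showed 31.6 mm on the 34 mm segment, but the wrist picture showed it firmly held.

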